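# Clear the testing bench: tip out the bulbs and stand the markers away

### The job

Clear the testing bench for the next shift. Pick up the red cup and pour all six orange dropper bulbs out of it into the white bin, then stand the empty cup upright in the middle of the round blue mat; also stand every marker pen on the bench end-down in the wooden pen block, all the way in, either end down. Leave the dropper bottle and the timer where they are.

Things in the scene. Friction and masses are not known exactly. Their poses are not given: they have to be found in the camera images.
- cup: round red plastic cup, open at the top, standing upright and loose; 90 mm high, outer diameter 60 mm at the foot and 66 mm at the rim, wall 3 mm, inner floor 5 mm up, 90 g; it starts with six orange bulbs in it. Origin at the centre of its underside, z up through the mouth
- bin: low square white open-topped plastic bin, fixed to the bench, 150 x 150 mm outside, 60 mm high, wall 4 mm. Origin at the centre of its underside, x and y along its sides, z up
- mat: round flat mat lying fixed on the bench, black edge and blue face, 110 mm across, 3.5 mm thick; nothing stands on it at the start. Origin at the centre of its underside
- holder: light wooden pen block fixed on the bench, 70 mm deep (its x), 240 mm wide (its y), 85 mm high, with four upright rectangular holes in one row right through to the bench top, each 43 mm along its x and 31 mm along its y, centred at y = -90, -30, +30 and +90 mm, x = 0. Origin at the centre of its underside, z up
- bulb1: orange rubber dropper bulb with a white collar, a round-ended capsule 32 mm long along its x and 22 mm thick, 14 g, loose in the cup at the start. Origin at its centre
- bulb2: orange rubber dropper bulb with a white collar, a round-ended capsule 32 mm long along its x and 22 mm thick, 14 g, loose in the cup at the start. Origin at its centre
- bulb3: orange rubber dropper bulb with a white collar, a round-ended capsule 32 mm long along its x and 22 mm thick, 14 g, loose in the cup at the start. Origin at its centre
- bulb4: orange rubber dropper bulb with a white collar, a round-ended capsule 32 mm long along its x and 22 mm thick, 14 g, loose in the cup at the start. Origin at its centre
- bulb5: orange rubber dropper bulb with a white collar, a round-ended capsule 32 mm long along its x and 22 mm thick, 14 g, loose in the cup at the start. Origin at its centre
- bulb6: orange rubber dropper bulb with a white collar, a round-ended capsule 32 mm long along its x and 22 mm thick, 14 g, loose in the cup at the start. Origin at its centre
- marker_red: jumbo marker pen with square barrel, red cap and white or grey barrel, 140 mm long along its x (cap end at +x) and 20 x 20 mm thick, 45 g, lying flat on the bench; there are two to four markers, and this one may be absent. Origin at the centre of the barrel, on its axis
- marker_blue: jumbo marker pen with square barrel, blue cap and white or grey barrel, 140 mm long along its x (cap end at +x) and 20 x 20 mm thick, 45 g, lying flat on the bench; there are two to four markers, and this one may be absent. Origin at the centre of the barrel, on its axis
- marker_green: jumbo marker pen with square barrel, green cap and white or grey barrel, 140 mm long along its x (cap end at +x) and 20 x 20 mm thick, 45 g, lying flat on the bench; there are two to four markers, and this one may be absent. Origin at the centre of the barrel, on its axis
- marker_black: jumbo marker pen with square barrel, black cap and white or grey barrel, 140 mm long along its x (cap end at +x) and 20 x 20 mm thick, 45 g, lying flat on the bench; there are two to four markers, and this one may be absent. Origin at the centre of the barrel, on its axis
- dropper: bystander: small white closed dropper bottle standing on the bench, 38 mm diameter, 75 mm high. Origin at the centre of its underside
- timer: bystander: blue bench timer standing on edge, 35 x 72 mm, 66 mm high. Origin at the centre of its underside

How it is judged:
By the outcome, as a careful person would: the job done as asked, in the order asked, and still so for the second after the job is handed in, with the robot touching nothing.
Of marker_red, marker_blue, marker_green, marker_black only 2 to 4 are there at a start; the rules pass over those that are not, and their reading is None.
At some moment in a run one of cup, marker_red, marker_blue, marker_green, marker_black may be knocked a few centimetres aside while the robot is not near it.
It also fails if it takes over 210 s, if anything falls off the work surface, if the arm or the gripper's body presses on something with over 40 N, if the wrist force passes 120 N, or if a joint passes its speed limit or range.

### The arm

A 6-joint arm with a two-finger parallel gripper is mounted at the origin on the work surface. World frame = base frame: x ahead of the robot, y to its left, z up, the work surface at z = 0. Lengths are in mm, angles in rad, forces in N, time in s.
With the tool pointing down it reaches from about 350 to 875 mm from the base axis. Payload 4.2 kg.
Tool frame: the origin (TCP) lies at the very end of the fingers, on their centre line; the grasp point (between the pads) lies 19 mm behind it; z points along the fingers, y is the line along which they close (so a half turn about z gives the same grasp; the last joint's range is limited). The gripper opens to 85 mm and grips with 20 to 120 N. Pads are 22 mm wide; open, the fingers measure 114 mm over their backs; the gripper's body (76 mm by 85 mm) begins 54 mm behind the grasp point. The pads swing forward as they close: fully open they stand 13 mm farther back than shut.
Start: joints at [1.475, 0.385, 0.008, 0, -1.194, -0.259], TCP at [217.094, 586.063, 231.312] pointing down, gripper open.
Joint ranges: [-3.14, 3.14], [-1.21, 2.06], [-1.07, 1.41], [-3.16, 2.05], [-2.99, -0.16], [-3.1, 3.1]. Speed limits (rad/s): [2.79, 2.79, 3.14, 3.14, 3.14, 3.14].

### API

Orientations are given as a unit quaternion [x, y, z, w].
In Python, from bench import monitor, get_image, camera_info, job_done gives the robot as it stands.
- The arm moves only by the tool send_rows, never from a script. Its argument "series" is a list of rows, each a list of 3 entries, a list of its own where there are three numbers: the shift along the tool's x, y, z in mm, then the turn, a rotation vector about the tool's x, y, z in rad, then the finger opening in mm, from 0 to 85.4. A call has 1 to 8 rows; each row shifts and turns the commanded pose from where the row before left it, along the tool's axes as they then stand; what a row does not reach is not made up. A row lasts 1/10 s, in which the tool goes at most 50 mm and 8.59 degrees, less where a joint would pass 70% of its speed; a pose out of reach is approached as far as the arm can. A call with a gripper value outside its range is refused whole. The fingers move at their own pace and stop on an object; the grip force is fixed at half the most. Time passes only in rows, so rows that do not move let the fingers close. It gives the time, the measured TCP pose, the force, the opening and the grip force at its end, in the units of the state.
- monitor.read_state(): the state, without advancing time (a new reading comes with each control period).
- get_image(name): name is "scene" or "top" or "wrist"; returns the picture (384x512x3 uint8, red, green, blue); there is no depth.
- camera_info(name): a dict with "intrinsics" (3x3 intrinsics, pixels), "R" (3x3) and "t" (3): a world point X has camera coordinates R X + t. Camera axes: x right, y down, z forward; pixel columns grow to the right and rows downward; lengths in mm; the calibration is good to about 2 mm. The wrist camera is an equidistant fisheye: a pixel r from the principal point sees the ray r / f radians off the axis. A picture is of the moment at which its call begins: read the wrist's pose just before it. camera_info takes no time and is no camera call; for the wrist camera it gives the pose at the moment of the call.
- job_done(): hands the job in; it is judged then, once.
The state is a dict: "clock": time; "joints": joint angles; "joint_vel": joint speeds; "joint_efforts": joint torques, N m; "position": TCP position; "ee_rot": TCP orientation; "contact_force": force on the tool from outside, world axes, zero at the start; "wrist_torque": the same for the moment, N m; "gripper_width": finger opening in mm; "grasp_force": force on a finger pad.
Only numpy, scipy, OpenCV 4.12 (cv2) and the standard library are available. Lean on these libraries where they do the work, as an engineer would, in place of code of your own. Each camera call takes 0.05 s, during which the arm holds its last target. There are 200 camera calls.

## Working session

There is one attempt and no reset: what is moved stays moved. The work goes in short steps, Python scripts to look and compute and a tool call to move; the robot and the scene stay as the last step left them, time stands still between calls to the robot, and variables do not carry over. Pictures are saved under pics/ and viewed, at most 14 in all, crops included, and the job is handed in when it is done.

Besides the shell and the picture viewer there is one more tool, called after ">>>" by a JSON object that holds its "fn" and its "kwargs", one argument or row to a line. send_rows: Moves the arm, as the interface text tells. Its arguments: {"type":"object","properties":{"series":{"type":"array"}},"required":["series"]}

```bash
ls; mkdir -p pics; python3 - <<'E'
from bench import monitor,get_image,camera_info
import cv2,numpy as np
for n in("scene","top"):
    im=get_image(n); cv2.imwrite(f"pics/{n}0.png",im[...,::-1]); 
    c=camera_info(n); print(n,np.round(np.array(c["intrinsics"]),1).tolist(),np.round(c["R"],3).tolist(),np.round(c["t"],1))
c=camera_info("wrist");print(c)
print(monitor.read_state())
E
```

```text
pics
scene [[368.5, 0.0, 254.4], [0.0, 368.5, 189.3], [0.0, 0.0, 1.0]] [[-0.595, 0.804, -0.004], [0.664, 0.489, -0.566], [-0.453, -0.339, -0.824]] [ 322.  -376.4 1416.4]
top [[357.9, 0.0, 259.9], [0.0, 357.9, 189.6], [0.0, 0.0, 1.0]] [[0.011, -1.0, 0.006], [-0.985, -0.012, -0.171], [0.171, -0.004, -0.985]] [ 28.4 582.5 860.4]
{'intrinsics': array([[297.31863964,   0.        , 255.55330128],
       [  0.        , 297.31863964, 193.56448597],
       [  0.        ,   0.        ,   1.        ]]), 'R': array([[-0.34730781, -0.9377465 ,  0.00296408],
       [-0.88564136,  0.32904565,  0.3276711 ],
       [-0.30824774,  0.11117762, -0.94478721]]), 't': array([623.34697547, -44.24637434, 381.05649647])}
{'clock': 0.1, 'joints': array([ 1.47459612e+00,  3.85494717e-01,  6.77140060e-03, -4.38111342e-04,
       -1.19402014e+00, -2.58587223e-01]), 'joint_vel': array([-0.0012168 , -0.00250172,  0.00401533,  0.00339725, -0.00017065,
        0.00154585]), 'joint_efforts': array([-3.26445490e-05, -3.93314838e+01,  1.88931406e+01,  4.19794142e+00,
       -2.53369784e-03,  5.18650381e-06]), 'position': array([216.92856255, 585.58813907, 230.32491892]), 'ee_rot': array([ 9.84292206e-01, -1.76544228e-01, -1.23980586e-04,  9.86869998e-04]), 'contact_force': array([-0.9330419 , -0.28624466, -0.0822054 ]), 'wrist_torque': array([ 0.00097841,  0.03607335, -0.0050868 ]), 'grasp_force': 0.0, 'gripper_width': 85.42120514692749}
```

View pics/scene0.png

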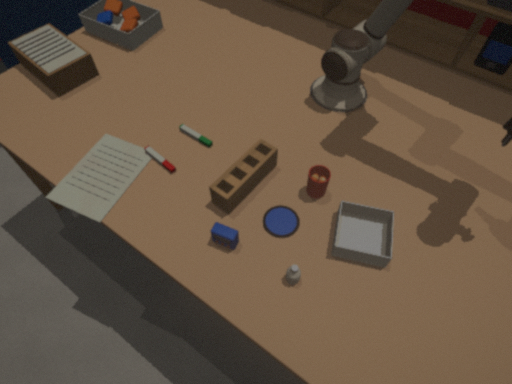

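View pics/top0.png

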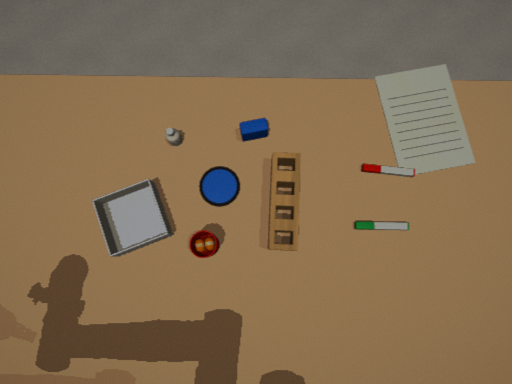

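```bash
cat > h.py <<'E'
from bench import monitor,get_image,camera_info,job_done
import cv2,numpy as np
from scipy.spatial.transform import Rotation as Rot
def info(n):
    c=camera_info(n); return np.array(c["intrinsics"]),np.array(c["R"]),np.array(c["t"])
def ray(cam,uv,fish=False):
    K,R,t=cam; x=(uv[0]-K[0,2])/K[0,0]; y=(uv[1]-K[1,2])/K[1,1]
    if fish:
        th=np.hypot(x,y); s=np.sin(th)/max(th,1e-9); d=np.array([x*s,y*s,np.cos(th)])
    else: d=np.array([x,y,1.])
    return -R.T@t,R.T@(d/np.linalg.norm(d))
def plane(cam,uv,z,fish=False):
    o,d=ray(cam,uv,fish); return o+d*(z-o[2])/d[2]
def tri(*rays):
    A=np.zeros((3,3));b=np.zeros(3)
    for o,d in rays:
        P=np.eye(3)-np.outer(d,d);A+=P;b+=P@o
    p=np.linalg.solve(A,b); return p,max(np.linalg.norm((np.eye(3)-np.outer(d,d))@(p-o)) for o,d in rays)
def proj(cam,X,fish=False):
    K,R,t=cam;p=R@np.asarray(X,float)+t
    if fish:
        r=np.hypot(p[0],p[1]);th=np.arctan2(r,p[2]);q=p[:2]/max(r,1e-9)*th
    else: q=p[:2]/p[2]
    return q*K[0,0]+K[:2,2]
def hsv(im): return cv2.cvtColor(im,cv2.COLOR_RGB2HSV)
def mask(im,lo,hi): return cv2.inRange(hsv(im),np.array(lo),np.array(hi))
def red(im): return mask(im,(0,190,60),(4,255,255))|mask(im,(172,150,60),(180,255,255))
def green(im): return mask(im,(45,120,40),(85,255,255))
def blue(im): return mask(im,(100,150,50),(130,255,255))
def white(im): return mask(im,(0,0,110),(180,70,255))
def blobs(m,amin=15):
    n,l,s,c=cv2.connectedComponentsWithStats(m)
    return [(int(s[i,4]),c[i].round(1).tolist(),s[i,:4].tolist()) for i in range(1,n) if s[i,4]>=amin]
E
python3 - <<'E'
from h import *
a=cv2.imread("pics/scene0.png")[...,::-1].copy();b=cv2.imread("pics/top0.png")[...,::-1].copy()
for n,im in(("scene",a),("top",b)):
    for k,f in(("red",red),("green",green),("blue",blue),("white",white)):
        print(n,k,[x for x in blobs(f(im)) ])
c1=cv2.resize(a[130:290,120:400],None,fx=2.8,fy=2.8,interpolation=cv2.INTER_CUBIC)
c2=cv2.resize(b[110:260,90:310],None,fx=3.6,fy=3.6,interpolation=cv2.INTER_CUBIC)
cv2.imwrite("pics/c1.png",c1[...,::-1]);cv2.imwrite("pics/c2.png",c2[...,::-1])
E
```

```text
scene red [(53, [168.0, 165.8], [163, 161, 11, 11])]
scene green [(54, [205.0, 141.0], [200, 137, 11, 9])]
scene blue [(130, [105.0, 16.9], [98, 12, 14, 11])]
scene white [(40, [118.0, 25.0], [113, 20, 11, 10]), (35, [359.8, 27.0], [356, 23, 7, 8]), (1123, [51.5, 49.1], [12, 25, 74, 48]), (65, [318.5, 81.0], [313, 76, 12, 12]), (41, [340.5, 104.8], [336, 102, 9, 6]), (97, [190.4, 130.4], [181, 124, 20, 14]), (4726, [100.6, 177.0], [47, 134, 104, 88]), (108, [155.1, 153.6], [146, 147, 19, 15]), (145, [377.5, 219.0], [340, 200, 55, 59]), (1438, [359.1, 235.1], [335, 214, 48, 42]), (83, [295.5, 269.7], [288, 264, 13, 14])]
top red [(128, [371.0, 167.9], [362, 164, 19, 9]), (257, [204.5, 242.0], [190, 230, 28, 28])]
top green [(136, [363.9, 224.9], [355, 221, 19, 8])]
top blue [(462, [253.8, 128.8], [240, 118, 28, 22]), (972, [219.2, 185.8], [202, 169, 36, 35])]
top white [(21, [166.0, 10.9], [163, 7, 7, 7]), (76, [234.9, 15.4], [228, 7, 13, 17]), (32, [248.4, 15.2], [246, 9, 7, 13]), (53, [303.2, 13.3], [296, 8, 14, 13]), (16, [317.6, 11.2], [313, 8, 10, 7]), (27, [242.0, 15.7], [239, 10, 6, 13]), (29, [305.8, 20.3], [303, 17, 7, 7]), (349, [152.5, 34.2], [134, 18, 42, 30]), (554, [219.1, 37.1], [198, 23, 46, 33]), (1690, [269.1, 53.2], [214, 22, 102, 56]), (408, [355.8, 39.6], [336, 27, 46, 27]), (33, [243.4, 42.8], [238, 38, 10, 11]), (685, [191.3, 61.4], [173, 40, 53, 37]), (899, [324.7, 64.7], [292, 41, 62, 38]), (267, [118.6, 63.5], [101, 47, 38, 28]), (7876, [422.3, 118.8], [364, 56, 111, 119]), (170, [161.8, 70.9], [149, 64, 26, 12]), (36, [91.5, 71.6], [87, 69, 12, 6]), (108, [170.9, 134.5], [166, 128, 12, 13]), (2601, [134.9, 217.2], [92, 179, 76, 78]), (234, [390.3, 225.3], [374, 222, 34, 8])]
```

View pics/c1.png

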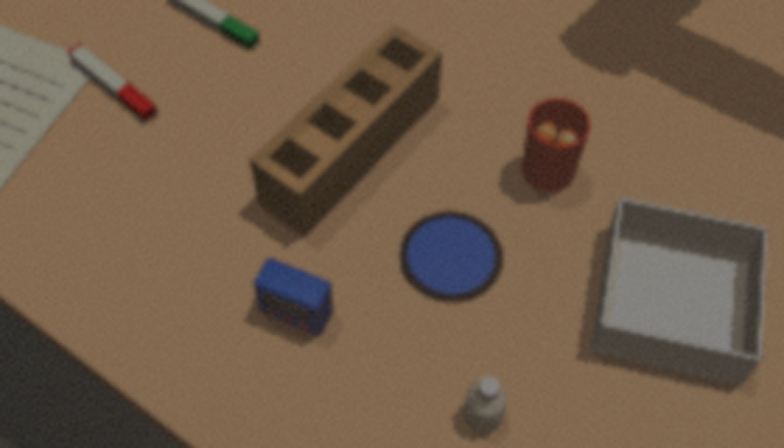

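View pics/c2.png

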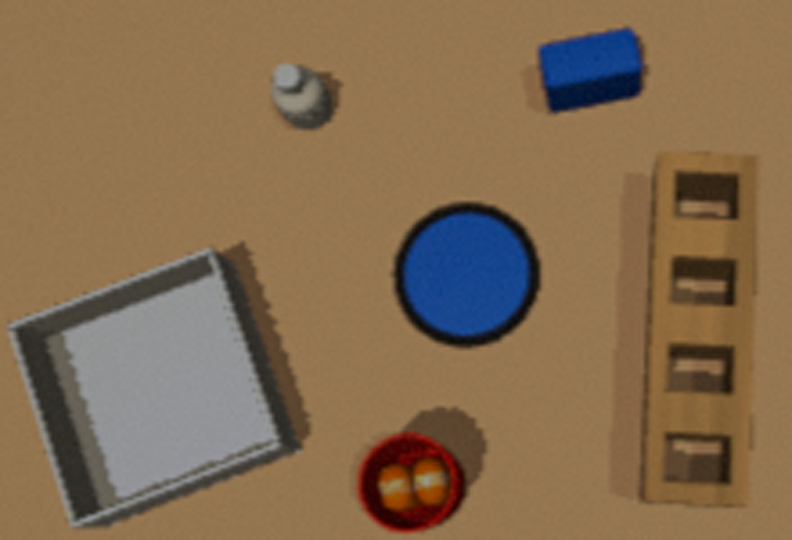

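```bash
cat > m.py <<'E'
from h import *
S=info("scene");T=info("top")
s=lambda u,v:(u/2.8+120-.32,v/2.8+130-.32); t=lambda u,v:(u/3.6+90-.36,v/3.6+110-.36)
def P(name,a,b,z):
    p,e=tri(ray(S,a),ray(T,b)); print(name,"tri",p.round(0),"err",round(e,1),"scene@z",plane(S,a,z).round(0)[:2],"top@z",plane(T,b,z).round(0)[:2])
for i,(a,b) in enumerate([((296,157),(706,196)),((331,121),(702,281)),((367,87),(700,370)),((402,53),(697,458))]): P(f"hole{i}",s(*a),t(*b),85)
P("cuprim",s(558,121),t(411,482),90)
P("mat",s(451,255),t(466,275),3.5)
P("dropper",s(489,381),t(288,75),75)
P("timertop",s(294,280),t(590,52),66)
P("redcap",(168,165.8),(371,167.9),20)
P("greencap",(205,141),(363.9,224.9),20)
P("greenwhite",(190.4,130.4),(390.3,225.3),20)
for c in [(10,325),(212,250),(300,447),(75,525)]: print("bin top",plane(T,t(*c),60).round(0))
for c in [(620,203),(765,228),(755,372),(600,352)]: print("bin scene",plane(S,s(*c),60).round(0))
for n,m in(("green",green),("red",red)):
    im=cv2.imread("pics/top0.png")[...,::-1]
for uv in [(362,167.5),(414.5,173),(355,225),(408.5,226)]: print("pen ends top",uv,plane(T,uv,18).round(0))
E
python3 m.py
```

```text
hole0 tri [642. -29.  81.] err 0.5 scene@z [644. -28.] top@z [641. -28.]
hole1 tri [583. -27.  81.] err 1.9 scene@z [586. -27.] top@z [582. -25.]
hole2 tri [522. -26.  79.] err 1.5 scene@z [527. -24.] top@z [521. -24.]
hole3 tri [463. -23.  82.] err 0.7 scene@z [465. -22.] top@z [462. -22.]
cuprim tri [445. 166.  86.] err 0.5 scene@z [448. 167.] top@z [444. 166.]
mat tri [600. 143.  -2.] err 1.6 scene@z [604. 144.] top@z [599. 144.]
dropper tri [728. 265.  75.] err 0.8 scene@z [728. 264.] top@z [728. 266.]
timertop tri [750.  54.  67.] err 0.4 scene@z [749.  53.] top@z [751.  53.]
redcap tri [ 654. -266.    7.] err 1.8 scene@z [ 660. -259.] top@z [ 649. -260.]
greencap tri [ 499. -241.    6.] err 1.2 scene@z [ 508. -232.] top@z [ 498. -235.]
greenwhite tri [ 498. -307.   16.] err 1.4 scene@z [ 501. -305.] top@z [ 497. -304.]
bin top [549. 453.  60.]
bin top [604. 316.  60.]
bin top [468. 247.  60.]
bin top [414. 396.  60.]
bin scene [479. 264.  60.]
bin scene [419. 397.  60.]
bin scene [569. 455.  60.]
bin scene [636. 330.  60.]
pen ends top (362, 167.5) [ 651. -237.   18.]
pen ends top (414.5, 173) [ 637. -376.   18.]
pen ends top (355, 225) [ 497. -213.   18.]
pen ends top (408.5, 226) [ 496. -352.   18.]
```

```bash
cat >> h.py <<'E'
def tool(psi,alpha,sgn=1,roll=0):
    "tool z heading psi (deg), alpha deg off straight down; y horizontal"
    p,a=np.radians([psi,alpha]); z=np.array([np.cos(p)*np.sin(a),np.sin(p)*np.sin(a),-np.cos(a)])
    y=sgn*np.array([-np.sin(p),np.cos(p),0]); R=np.c_[np.cross(y,z),y,z]
    return Rot.from_matrix(R)*Rot.from_euler('z',roll,degrees=True)
def go(pos,rot,st=None):
    st=st or monitor.read_state(); R0=Rot.from_quat(st["ee_rot"]); p0=st["position"]
    sh=R0.inv().apply(np.asarray(pos,float)-p0); rv=(R0.inv()*rot).as_rotvec()
    print("shift first (tool axes)",sh.round(1),"| turn",rv.round(3),np.degrees(np.linalg.norm(rv)).round(1),"| shift if after turn",rot.inv().apply(np.asarray(pos,float)-p0).round(1))
def st():
    s=monitor.read_state(); R=Rot.from_quat(s["ee_rot"]).as_matrix()
    print("t",round(s["clock"],1),"q",s["joints"].round(3),"p",s["position"].round(1),"z",R[:,2].round(3),"y",R[:,1].round(3),"F",s["contact_force"].round(1),"w",round(s["gripper_width"],1),"g",round(s["grasp_force"],1))
    open("log.txt","a").write(repr((s["joints"].tolist(),s["position"].tolist(),s["ee_rot"].tolist()))+"\n"); return s
E
python3 - <<'E'
from h import *
s=st()
for psi in(-45,-60,-75):
  for sg in(1,-1):
    print(psi,sg); go([300,330,260],tool(psi,55,sg))
E
```

```text
t 0.1 q [ 1.475  0.385  0.007 -0.    -1.194 -0.259] p [216.9 585.6 230.3] z [-0.001 -0.002 -1.   ] y [-0.348 -0.938  0.002] F [-0.9 -0.3 -0.1] w 85.4 g 0.0
-45 1
shift first (tool axes) [166.7 210.8 -29.2] | turn [-1.267 -0.275 -2.436] 158.1 | shift if after turn [-161.7 -122.   179.1]
-45 -1
shift first (tool axes) [166.7 210.8 -29.2] | turn [-0.205  0.944  0.398] 59.9 | shift if after turn [161.7 122.  179.1]
-60 1
shift first (tool axes) [166.7 210.8 -29.2] | turn [-1.151 -0.413 -2.214] 144.9 | shift if after turn [-175.1  -55.9  198.3]
-60 -1
shift first (tool axes) [166.7 210.8 -29.2] | turn [-0.33   0.919  0.638] 66.9 | shift if after turn [175.1  55.9 198.3]
-75 1
shift first (tool axes) [166.7 210.8 -29.2] | turn [-1.033 -0.533 -1.987] 131.9 | shift if after turn [-178.2   14.1  202.8]
-75 -1
shift first (tool axes) [166.7 210.8 -29.2] | turn [-0.455  0.883  0.878] 76.0 | shift if after turn [178.2 -14.1 202.8]
```

>>> {"fn": "send_rows", "kwargs": {
  "series": [
    [[0, 0, -15], [-0.041, 0.115, 0.08], 85],
    [[0, 0, -15], [-0.041, 0.115, 0.08], 85],
    [[0, 0, -10], [-0.041, 0.115, 0.08], 85],
    [[0, 0, -10], [-0.041, 0.115, 0.08], 85]
  ]
}}

```text
clock: 0.5
position: [211.3, 591.5, 281.4]
ee_rot: [0.914, -0.326, 0.211, 0.12]
contact_force: [0.0, 0.2, -0.5]
gripper_width: 85.1
grasp_force: 0.0
```

```bash
python3 -c "
from h import *
st()"
```

```text
t 0.5 q [ 1.619  0.52   0.155  0.295 -1.603 -0.782] p [211.3 591.5 281.4] z [ 0.308 -0.357 -0.882] y [-0.646 -0.759  0.082] F [ 0.   0.2 -0.5] w 85.1 g 0.0
```

>>> {"fn": "send_rows", "kwargs": {
  "series": [
    [[0, 0, 0], [-0.041, 0.115, 0.08], 85],
    [[0, 0, 0], [-0.041, 0.115, 0.08], 85],
    [[0, 0, 0], [-0.041, 0.115, 0.08], 85],
    [[0, 0, 0], [-0.041, 0.115, 0.08], 85]
  ]
}}

```text
clock: 0.9
position: [210.9, 591.9, 279.9]
ee_rot: [0.766, -0.445, 0.402, 0.23]
contact_force: [0.2, 0.1, -0.4]
gripper_width: 85.0
grasp_force: 0.0
```

```bash
python3 -c "
from h import *
st()"
```

```text
t 0.9 q [ 1.644  0.753  0.312  0.407 -2.009 -1.126] p [210.9 591.9 279.9] z [ 0.412 -0.71  -0.571] y [-0.867 -0.498 -0.006] F [ 0.2  0.1 -0.4] w 85.0 g 0.0
```

>>> {"fn": "send_rows", "kwargs": {
  "series": [
    [[30, 0, 20], [0, 0, 0], 85],
    [[30, 0, 20], [0, 0, 0], 85],
    [[30, 0, 20], [0, 0, 0], 85],
    [[0, 0, 0], [0, 0, 0], 85]
  ]
}}

```text
clock: 1.3
position: [263.3, 501.7, 321.3]
ee_rot: [0.767, -0.446, 0.4, 0.229]
contact_force: [0.3, 0.2, 0.7]
gripper_width: 85.2
grasp_force: 0.0
```

```bash
cat > kin.py <<'E'
from h import *
from scipy.optimize import least_squares
L=[eval(l) for l in open("log.txt")]
def fk(q,p):
    r1,a1,d1,l2,a3,d4,dt,lat,o6=p
    Ry=lambda a:Rot.from_euler('y',a);Rx=lambda a:Rot.from_euler('x',a);Rz=lambda a:Rot.from_euler('z',a)
    A=Rz(q[0]+r1); x=A.apply([a1,lat,d1]); A=A*Ry(q[1]); x=x+A.apply([0,0,l2]); A=A*Ry(-q[2]); x=x+A.apply([d4,0,a3])
    A=A*Rx(S4*q[3])*Ry(-q[4]); x=x+A.apply([dt,0,0]); A=A*Rx(S6*q[5]+o6)
    return x,A
# tool z = A x ; tool y,x via o6
M=Rot.from_matrix(np.array([[0,0,1],[0,1,0],[-1,0,0]],float)) # tool frame: z->x
def res(p):
    o=[]
    for q,x,r in L:
        X,A=fk(q,p); o+=list((X-np.array(x))/1000); o+=list(((A*M).inv()*Rot.from_quat(r)).as_rotvec())
    return o
best=None
for S4 in(1,-1):
  for S6 in(1,-1):
    for r1 in(0,-.26):
      for o6 in(0,1.57,3.14,-1.57):
        f=least_squares(res,[r1,0,300,350,0,350,200,0,o6],x_scale=[.1,100,100,100,100,100,100,100,1])
        if best is None or f.cost<best[0]-1e-9: best=(f.cost,S4,S6,f.x)
print(best[0],best[1:3],best[3].round(3).tolist(),len(L))
import json;json.dump([best[1],best[2],best[3].tolist()],open("kin.json","w"))
E
python3 -c "
from h import *
st()"; python3 kin.py
```

```text
t 1.3 q [ 1.574  0.578  0.078  0.449 -1.926 -1.093] p [263.3 501.7 321.3] z [ 0.409 -0.708 -0.575] y [-0.868 -0.497 -0.005] F [0.3 0.2 0.7] w 85.2 g 0.0
0.0007227531303604908 (-1, -1) [0.0, 409.869, 128.836, 478.508, -43.363, 42.758, 258.639, -161.39, -1.57] 4
```

```bash
cat >> kin.py <<'E'
S4,S6=best[1:3]
print(np.array(res(best[3])).reshape(-1,6).round(4))
E
python3 kin.py; cat log.txt | cut -c1-200
```

```text
0.0007227531303604908 (-1, -1) [0.0, 409.869, 128.836, 478.508, -43.363, 42.758, 258.639, -161.39, -1.57] 4
[[ 0.0022  0.0092  0.0272 -0.     -0.      0.0001]
 [-0.0029 -0.0047 -0.0211 -0.0002 -0.      0.0001]
 [ 0.0011 -0.0085 -0.0071 -0.0003  0.     -0.0001]
 [ 0.0013  0.0038  0.001  -0.0003  0.     -0.0001]]
([1.4745961233897165, 0.3854947165724825, 0.00677140060091055, -0.00043811134160239544, -1.194020138193908, -0.2585872229985785], [216.928562552292, 585.5881390723224, 230.32491892336427], [0.98429220
([1.6186160109099605, 0.5197027014226435, 0.15546855188684094, 0.29459605647424536, -1.603271861006488, -0.7824786831254424], [211.27463763697887, 591.5138497603992, 281.4072063633776], [0.91378465546
([1.643915700000344, 0.7531769099316696, 0.311850343494639, 0.40747186136100266, -2.00887229823318, -1.1263038662006597], [210.87526286717173, 591.883195578614, 279.9382893574668], [0.7662757873094703
([1.5742248375157397, 0.5779057487359314, 0.07832796017158829, 0.4485235537408794, -1.9255666401972527, -1.0925608101333384], [263.32971968336375, 501.6594645029635, 321.2607472539901], [0.76732991577
```

```bash
python3 - <<'E'
from h import *
z=tool(-60,55,-1).as_matrix()[:,2]
g=np.array([445,166,55])
print(g+25*z)
for b in (110,-25): print((g-z*b).round(0)); go(g-z*b,tool(-60,55,-1))
E
```

```text
[455.23940055 148.264838    40.66058909]
[400. 244. 118.]
shift first (tool axes) [  1.5  10.5 355.2] | turn [-0.     0.002 -0.006] 0.3 | shift if after turn [  0.7  10.5 355.2]
[455. 148.  41.]
shift first (tool axes) [  1.8  10.5 490.2] | turn [-0.     0.002 -0.006] 0.3 | shift if after turn [  0.7  10.5 490.2]
```

>>> {"fn": "send_rows", "kwargs": {
  "series": [
    [[0, 1.5, 48], [0, 0, -0.001], 85],
    [[0, 1.5, 48], [0, 0, -0.001], 85],
    [[0, 1.5, 48], [0, 0, -0.001], 85],
    [[0, 1.5, 48], [0, 0, -0.001], 85]
  ]
}}

```text
clock: 1.7
position: [335.8, 364.3, 207.7]
ee_rot: [0.769, -0.443, 0.399, 0.23]
contact_force: [0.3, 0.7, -0.8]
gripper_width: 84.9
grasp_force: 0.0
```

```bash
python3 -c "
from h import *
st()"
```

```text
t 1.7 q [ 1.443  0.498 -0.392  0.521 -1.532 -1.178] p [335.8 364.3 207.7] z [ 0.411 -0.707 -0.575] y [-0.865 -0.502 -0.001] F [ 0.3  0.7 -0.8] w 84.9 g 0.0
```

>>> {"fn": "send_rows", "kwargs": {
  "series": [
    [[0, 1.5, 48], [0, 0, -0.001], 85],
    [[0, 1.5, 48], [0, 0, -0.001], 85],
    [[0, 1.5, 48], [0, 0, -0.001], 85],
    [[0, 0, 0], [0, 0, 0], 85],
    [[0, 0, 0], [0, 0, 0], 85]
  ]
}}

```text
clock: 2.2
position: [391.1, 260.6, 125.8]
ee_rot: [0.769, -0.442, 0.399, 0.231]
contact_force: [-0.6, 0.7, 0.5]
gripper_width: 85.1
grasp_force: 0.0
```

```bash
python3 - <<'E'
from h import *
st()
T=info("top");S=info("scene");W=info("wrist")
im=get_image("wrist");cv2.imwrite("pics/w1.png",im[...,::-1])
t=get_image("top");cv2.imwrite("pics/t1.png",t[...,::-1])
for m in(red,green): print(blobs(m(t)))
z=tool(-60,55,-1).as_matrix()[:,2]; go(np.array([445,166,55])+25*z,tool(-60,55,-1))
print(proj(W,[445,166,90],True),proj(W,[445,166,0],True))
E
```

```text
t 2.2 q [ 1.284  0.518 -0.675  0.679 -1.24  -1.28 ] p [391.1 260.6 125.8] z [ 0.41  -0.709 -0.574] y [-0.865 -0.503  0.003] F [-0.6  0.7  0.5] w 85.1 g 0.0
[(133, [371.0, 168.0], [362, 164, 19, 9]), (263, [204.2, 242.2], [190, 230, 28, 28])]
[(136, [363.9, 224.9], [355, 221, 19, 8])]
shift first (tool axes) [  5.5   2.3 156.7] | turn [-0.004  0.003  0.003] 0.3 | shift if after turn [  5.1   1.7 156.8]
[254.98638054 153.14940689] [254.82182019 209.64006544]
```

View pics/w1.png

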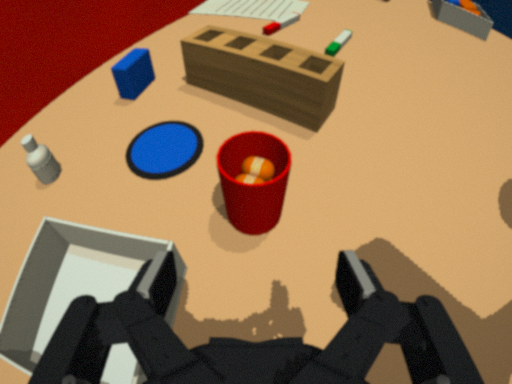

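```bash
cat > kin.py <<'E'
from h import *
L=[eval(l) for l in open("log.txt")]
Ry=lambda a:Rot.from_euler('y',a);Rx=lambda a:Rot.from_euler('x',a);Rz=lambda a:Rot.from_euler('z',a)
M=Rot.from_matrix(np.array([[0,0,1],[0,1,0],[-1,0,0]],float))
def frames(q):
    A1=Rz(q[0]);A2=A1*Ry(q[1]);A3=A2*Ry(-q[2]);A4=A3*Rx(-q[3]);A5=A4*Ry(-q[4]);A6=A5*Rx(-q[5]-np.pi/2)
    return A1,A2,A3,A4,A5,A6
cols=lambda F:np.c_[F[0].as_matrix(),F[1].as_matrix()[:,[0,2]],F[2].as_matrix()[:,[0,2]],F[4].as_matrix()[:,[0,2]]]
B=np.vstack([cols(frames(q)) for q,_,_ in L]);y=np.hstack([x for _,x,_ in L])
B2=np.vstack([B,1e-2*np.eye(9)]);v=np.linalg.lstsq(B2,np.r_[y,np.zeros(9)],rcond=None)[0]
def fk(q): F=frames(q); return cols(F)@v,F[5]*M
LO=np.array([-3.14,-1.21,-1.07,-3.16,-2.99,-3.1]);HI=np.array([3.14,2.06,1.41,2.05,-.16,3.1])
from scipy.optimize import least_squares
def ik(p,R,q0):
    def f(q):
        x,A=fk(q);return np.r_[(x-p)/100,(A.inv()*R).as_rotvec()]
    r=least_squares(f,np.clip(q0,LO+.01,HI-.01),bounds=(LO,HI)); return r.x,np.abs(r.fun).max()
if __name__=="__main__":
    print("a1,lat,d1|A2 x,z|A3 x,z|A5 x,z",v.round(1),"res",np.abs(B@v-y).max())
E
python3 kin.py
python3 - <<'E'
from kin import *
q0=L[-1][0]; z=tool(-60,55,-1).as_matrix()[:,2]
for a in(45,55,65):
  for psi in(-60,-75):
    R=tool(psi,a,-1);z=R.as_matrix()[:,2]
    print(a,psi,*[x if np.isscalar(x) else x.round(2) for x in ik(np.array([445,166,55])+25*z,R,q0)])
E
```

```text
a1,lat,d1|A2 x,z|A3 x,z|A5 x,z [ 198.8 -157.7  121.2 -100.4  465.3  354.3   49.7  261.6  -22.9] res 15.425855847881792
45 -60 [ 1.08  0.62 -0.9   0.98 -0.81 -1.52] 4.584610469038353e-12
45 -75 [ 1.01  0.66 -0.77  0.73 -0.89 -1.44] 1.0269562977782696e-14
55 -60 [ 1.12  0.75 -0.92  1.03 -0.9  -1.68] 7.63118901403459e-10
55 -75 [ 1.05  0.77 -0.77  0.77 -0.98 -1.54] 8.09352584951739e-14
65 -60 [ 1.16  0.9  -0.93  1.05 -1.   -1.81] 2.0572626380221944e-09
65 -75 [ 1.08  0.89 -0.76  0.78 -1.08 -1.63] 4.957145804951324e-14
```

```bash
python3 - <<'E'
from kin import *
import itertools
Fs=[frames(q) for q,_,_ in L]
names=[f"A{i+1}{c}" for i in range(6) for c in "xyz"]
allc=np.vstack([np.hstack([f.as_matrix() for f in F]) for F in Fs])
base=["A1z","A2z","A3x","A5x"]
rest=[n for n in names if n not in base]
out=[]
for k in(1,2,3):
    for ex in itertools.combinations(rest,k):
        c=[names.index(n) for n in base+list(ex)]
        w,_,rk,_=np.linalg.lstsq(allc[:,c],y,rcond=1e-6)
        if rk==len(c): out.append((np.abs(allc[:,c]@w-y).max(),base+list(ex),w.round(0).tolist()))
out.sort(key=lambda a:a[0])
for o in out[:10]: print(o)
E
```

```text
(np.float64(2.8421709430404007e-13), ['A1z', 'A2z', 'A3x', 'A5x', 'A4y', 'A6z'], [161.0, 565.0, 422.0, 298.0, -160.0, -0.0])
(np.float64(3.410605131648481e-13), ['A1z', 'A2z', 'A3x', 'A5x', 'A1x', 'A1y', 'A5y'], [161.0, 565.0, 422.0, 298.0, 0.0, -0.0, -160.0])
(np.float64(3.410605131648481e-13), ['A1z', 'A2z', 'A3x', 'A5x', 'A1x', 'A3y', 'A4y'], [161.0, 565.0, 422.0, 298.0, 0.0, -0.0, -160.0])
(np.float64(3.410605131648481e-13), ['A1z', 'A2z', 'A3x', 'A5x', 'A1x', 'A4y', 'A5z'], [161.0, 565.0, 422.0, 298.0, 0.0, -160.0, 0.0])
(np.float64(3.410605131648481e-13), ['A1z', 'A2z', 'A3x', 'A5x', 'A1y', 'A4y', 'A6y'], [161.0, 565.0, 422.0, 298.0, 0.0, -160.0, 0.0])
(np.float64(3.410605131648481e-13), ['A1z', 'A2z', 'A3x', 'A5x', 'A1y', 'A5y', 'A5z'], [161.0, 565.0, 422.0, 298.0, 0.0, -160.0, -0.0])
(np.float64(3.410605131648481e-13), ['A1z', 'A2z', 'A3x', 'A5x', 'A3y', 'A5y', 'A6z'], [161.0, 565.0, 422.0, 298.0, -0.0, -160.0, -0.0])
(np.float64(3.410605131648481e-13), ['A1z', 'A2z', 'A3x', 'A5x', 'A3z', 'A4y', 'A6y'], [161.0, 565.0, 422.0, 298.0, -0.0, -160.0, -0.0])
(np.float64(3.694822225952521e-13), ['A1z', 'A2z', 'A3x', 'A5x', 'A2y', 'A4y', 'A4z'], [161.0, 565.0, 422.0, 298.0, -0.0, -160.0, 0.0])
(np.float64(3.979039320256561e-13), ['A1z', 'A2z', 'A3x', 'A5x', 'A1x', 'A5y'], [161.0, 565.0, 422.0, 298.0, -0.0, -160.0])
```

```bash
python3 - <<'E'
s=open("kin.py").read()
i=s.index("cols=");j=s.index("def fk")
s=s[:i]+'''def cols(F):
    m=[f.as_matrix() for f in F]; return np.c_[m[0][:,2],m[1][:,2],m[2][:,0],m[4][:,0],m[3][:,1]]
B=np.vstack([cols(frames(q)) for q,_,_ in L]);y=np.hstack([x for _,x,_ in L])
v=np.linalg.lstsq(B,y,rcond=None)[0]
'''+s[j:]
s=s.replace('a1,lat,d1|A2 x,z|A3 x,z|A5 x,z','v')
open("kin.py","w").write(s)
E
python3 kin.py
cat > pour.py <<'E'
from kin import *
q0=np.array(L[-1][0]); mg=lambda q:min((q-LO).min(),(HI-q).min())
bin_=np.array([508,353,0.])
for a in(55,65,75):
  for psi in(-40,-50,-60,-70):
    R=tool(psi,a,-1);Z=R.as_matrix()[:,2]; q,e=ik(np.array([445,166,55])+25*Z,R,q0)
    print("grasp",a,psi,q.round(2),"%.1e"%e,"margin",round(mg(q),2))
    if e>1e-3: continue
    c=R.inv().apply([0,0,1]); best=[]
    for az in range(0,360,30):
      for el in (65,):
        d=np.array([np.cos(np.radians(az))*np.cos(np.radians(el)),np.sin(np.radians(az))*np.cos(np.radians(el)),-np.sin(np.radians(el))])
        A0=Rot.align_vectors([d],[c])[0]
        for tw in range(0,360,20):
            Rp=Rot.from_rotvec(d*np.radians(tw))*A0; Zp=Rp.as_matrix()[:,2]
            if Zp[2]>.35 : continue
            tcp=bin_+[0,0,125]-35*d+25*Zp
            qp,ep=ik(tcp,Rp,q)
            if ep<1e-3 and mg(qp)>.1: best.append((round(np.abs(qp-q).max(),2),az,tw,qp.round(2).tolist(),Zp.round(2).tolist(),round(mg(qp),2)))
    best.sort()
    for b in best[:3]: print("   ",b)
E
timeout 500 python3 pour.py
```

```text
v [ 160.6  564.9  421.8  297.7 -159.8] res 5.115907697472721e-13
grasp 55 -40 [ 0.85  0.55 -1.07  1.55 -0.95 -1.59] 6.3e-02 margin 0.0
grasp 55 -50 [ 0.91  0.57 -1.03  1.37 -0.96 -1.6 ] 2.1e-11 margin 0.04
    (np.float64(2.47), 30, 160, [0.69, 1.17, 0.77, -0.8, -2.83, 0.87], [-0.88, -0.44, 0.17], np.float64(0.16))
    (np.float64(2.49), 0, 160, [0.6, 1.16, 0.8, -1.11, -2.8, 0.4], [-0.94, -0.28, 0.19], np.float64(0.19))
    (np.float64(2.55), 30, 180, [0.55, 1.14, 0.76, -1.18, -2.74, 0.68], [-0.96, -0.17, 0.2], np.float64(0.25))
grasp 55 -60 [ 0.98  0.6  -0.91  1.09 -0.98 -1.51] 1.2e-14 margin 0.16
    (np.float64(2.2), 0, 160, [0.6, 1.16, 0.8, -1.11, -2.8, 0.4], [-0.94, -0.28, 0.19], np.float64(0.19))
    (np.float64(2.26), 30, 180, [0.55, 1.14, 0.76, -1.18, -2.74, 0.68], [-0.96, -0.17, 0.2], np.float64(0.25))
    (np.float64(2.31), 0, 180, [0.5, 1.11, 0.72, -1.22, -2.61, 0.5], [-0.98, -0.0, 0.17], np.float64(0.38))
grasp 55 -70 [ 1.    0.64 -0.79  0.86 -1.05 -1.44] 1.9e-12 margin 0.28
    (np.float64(1.97), 0, 160, [0.6, 1.16, 0.8, -1.11, -2.8, 0.4], [-0.94, -0.28, 0.19], np.float6
[... 2100 characters left out ...]
, 1.08, 0.75, -0.87, -2.56, 0.47], [-0.98, -0.17, -0.07], np.float64(0.43))
    (np.float64(2.18), 300, 180, [0.45, 1.0, 0.6, -1.11, -2.28, 0.29], [-0.95, 0.3, -0.06], np.float64(0.71))
    (np.float64(2.18), 330, 180, [0.5, 0.99, 0.63, -0.97, -2.32, 0.52], [-0.98, 0.16, -0.15], np.float64(0.67))
grasp 75 -70 [ 1.05  0.82 -0.75  0.87 -1.31 -1.57] 6.5e-13 margin 0.32
    (np.float64(1.98), 300, 180, [0.45, 1.0, 0.6, -1.11, -2.28, 0.29], [-0.95, 0.3, -0.06], np.float64(0.71))
    (np.float64(1.99), 300, 160, [0.53, 1.1, 0.76, -1.13, -2.57, 0.16], [-1.0, -0.02, 0.06], np.float64(0.42))
    (np.float64(2.02), 300, 200, [0.37, 0.89, 0.41, -1.15, -2.0, 0.43], [-0.8, 0.58, -0.14], np.float64(0.99))
```

```bash
python3 - <<'E'
from h import *
R=tool(-60,70,-1);z=R.as_matrix()[:,2]
g=np.array([445,166,55])
for b in (110,-22): print((g-z*b).round(0)); go(g-z*b,R)
E
```

```text
[393. 256.  93.]
shift first (tool axes) [-23.3   1.7  25.6] | turn [-0.004  0.265  0.002] 15.2 | shift if after turn [-29.2   1.7  18.6]
[455. 148.  47.]
shift first (tool axes) [ 11.2   2.3 153. ] | turn [-0.004  0.265  0.002] 15.2 | shift if after turn [-29.2   1.7 150.6]
```

>>> {"fn": "send_rows", "kwargs": {
  "series": [
    [[0, 0, 0], [-0.002, 0.132, 0.001], 85],
    [[0, 0, 0], [-0.002, 0.132, 0.001], 85],
    [[-15, 1, 10], [0, 0, 0], 85],
    [[-14, 1, 9], [0, 0, 0], 85],
    [[0, 0, 0], [0, 0, 0], 85],
    [[0, 0, 0], [0, 0, 0], 85]
  ]
}}

```text
clock: 2.9
position: [393.1, 253.9, 92.8]
ee_rot: [0.709, -0.409, 0.497, 0.287]
contact_force: [0.5, 0.1, -0.5]
gripper_width: 85.3
grasp_force: 0.0
```

```bash
python3 - <<'E'
from h import *
st()
R=tool(-60,70,-1);z=R.as_matrix()[:,2]
g=np.array([445,166,55])
for b in (30,-22): go(g-z*b,R)
W=info("wrist");im=get_image("wrist");m=red(im);c=max(cv2.findContours(m,0,2)[0],key=cv2.contourArea)
print(cv2.boundingRect(c),[proj(W,p,True).round(0).tolist() for p in([445,166,90],[445,166,0],[445,166,45])])
E
```

```text
t 2.9 q [ 1.311  0.703 -0.695  0.748 -1.346 -1.445] p [393.1 253.9  92.8] z [ 0.469 -0.814 -0.342] y [-0.866 -0.5    0.001] F [ 0.5  0.1 -0.5] w 85.3 g 0.0
shift first (tool axes) [-0.7 -1.1 78.9] | turn [ 0.001 -0.     0.001] 0.1 | shift if after turn [-0.7 -1.  78.9]
shift first (tool axes) [ -0.7  -1.1 130.9] | turn [ 0.001 -0.     0.001] 0.1 | shift if after turn [ -0.7  -1.  130.9]
(0, 0, 406, 168) [[253.0, 158.0], [253.0, 233.0], [253.0, 199.0]]
```

>>> {"fn": "send_rows", "kwargs": {
  "series": [
    [[-0.5, -1, 25], [0, 0, 0], 85],
    [[0, 0, 25], [0, 0, 0], 85],
    [[0, 0, 25], [0, 0, 0], 85],
    [[0, 0, 20], [0, 0, 0], 85],
    [[0, 0, 20], [0, 0, 0], 85],
    [[0, 0, 16], [0, 0, 0], 85],
    [[0, 0, 0], [0, 0, 0], 85],
    [[0, 0, 0], [0, 0, 0], 85]
  ]
}}

```text
clock: 3.75
position: [455.6, 147.6, 48.0]
ee_rot: [0.709, -0.41, 0.497, 0.287]
contact_force: [-1.2, -0.0, -0.5]
gripper_width: 84.9
grasp_force: 0.0
```

```bash
python3 - <<'E'
from h import *
st()
im=get_image("wrist");cv2.imwrite("pics/w2.png",im[...,::-1])
E
```

```text
t 3.8 q [ 1.044  0.737 -0.889  1.068 -1.194 -1.623] p [455.6 147.6  48. ] z [ 0.469 -0.814 -0.342] y [-0.867 -0.499 -0.   ] F [-1.2 -0.  -0.5] w 84.9 g 0.0
```

View pics/w2.png

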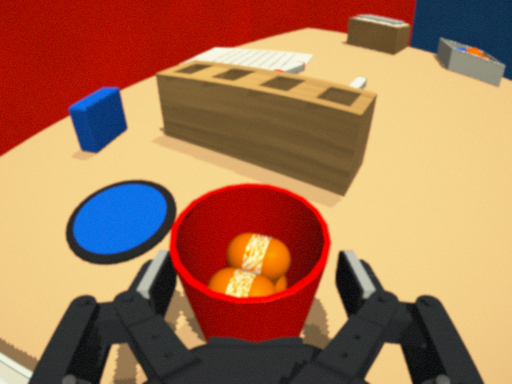

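>>> {"fn": "send_rows", "kwargs": {
  "series": [
    [[0, 0, 0], [0, 0, 0], 55],
    [[0, 0, 0], [0, 0, 0], 50],
    [[0, 0, 0], [0, 0, 0], 50],
    [[0, 0, 0], [0, 0, 0], 50],
    [[0, 0, 0], [0, 0, 0], 50],
    [[0, 0, 0], [0, 0, 0], 50]
  ]
}}

```text
clock: 4.4
position: [455.7, 148.3, 48.1]
ee_rot: [0.709, -0.409, 0.498, 0.287]
contact_force: [-1.2, 3.4, 6.2]
gripper_width: 63.2
grasp_force: 65.1
```

>>> {"fn": "send_rows", "kwargs": {
  "series": [
    [[0, 0, 0], [0, 0, 0], 50],
    [[4.7, 0, -1.7], [0, 0, 0], 50],
    [[9.4, 0, -3.4], [0, 0, 0], 50],
    [[14, 0, -5.1], [0, 0, 0], 50],
    [[14, 0, -5.1], [0, 0, 0], 50],
    [[0, 0, 0], [0, 0, 0], 50]
  ]
}}

```text
clock: 5.0
position: [455.4, 147.5, 93.9]
ee_rot: [0.709, -0.411, 0.496, 0.286]
contact_force: [0.0, 1.0, -1.8]
gripper_width: 62.9
grasp_force: 65.8
```

```bash
python3 - <<'E'
from h import *
st()
im=get_image("wrist");cv2.imwrite("pics/w3.png",im[...,::-1])
E
```

```text
t 5.0 q [ 1.056  0.646 -0.882  1.025 -1.242 -1.534] p [455.4 147.5  93.9] z [ 0.469 -0.814 -0.343] y [-0.867 -0.499 -0.002] F [ 0.   1.  -1.8] w 62.9 g 65.8
```

View pics/w3.png

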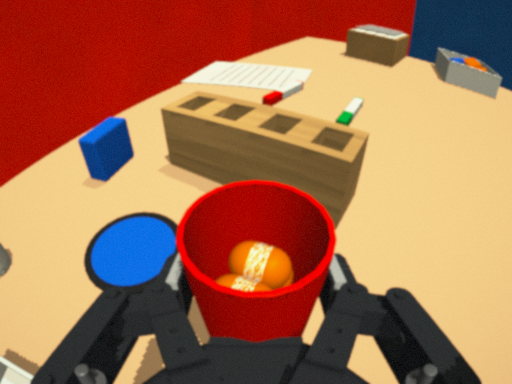

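```bash
cat > p2.py <<'E'
from kin import *
s=monitor.read_state();q0=s["joints"];c=Rot.from_quat(s["ee_rot"]).inv().apply([0,0,1]);mg=lambda q:min((q-LO).min(),(HI-q).min())
G=np.array([508,353,140.])
for psi in(-20,-40,-60,-80,-100,-120):
    q=q0;o=[]
    for al,roll in((70,0),(80,-60),(85,-90),(90,-120),(90,-150),(90,-180)):
        for sg in (1,):
            R=tool(psi,al,-1,sg*roll);Z=R.as_matrix()[:,2];best=ik(G+19*Z,R,q)
            q=best[0];o.append((round(best[1],3),round(mg(q),2),R.apply(c).round(2).tolist()))
    print(psi,o,q.round(2))
E
python3 p2.py; sed 's/(1,)/(-1,)/' p2.py > p3.py; echo; python3 p3.py
```

```text
-20 [(np.float64(0.0), np.float64(0.19), [-0.0, 0.0, 1.0]), (np.float64(0.0), np.float64(0.18), [0.04, 0.85, 0.52]), (np.float64(0.0), np.float64(0.18), [-0.0, 1.0, 0.03]), (np.float64(0.0), np.float64(0.18), [-0.04, 0.88, -0.47]), (np.float64(0.0), np.float64(0.18), [-0.16, 0.56, -0.81]), (np.float64(0.0), np.float64(0.18), [-0.32, 0.12, -0.94])] [ 1.    0.75 -0.89  1.79 -1.59  1.5 ]
-40 [(np.float64(0.0), np.float64(0.42), [-0.0, 0.0, 1.0]), (np.float64(0.0), np.float64(0.42), [0.33, 0.79, 0.52]), (np.float64(0.0), np.float64(0.41), [0.34, 0.94, 0.03]), (np.float64(0.0), np.float64(0.41), [0.26, 0.84, -0.47]), (np.float64(0.0), np.float64(0.41), [0.04, 0.58, -0.81]), (np.float64(0.0), np.float64(0.41), [-0.26, 0.22, -0.94])] [ 1.13  0.82 -0.66  1.31 -1.59  1.66]
-60 [(np.float64(0.0), np.float64(0.71), [-0.0, 0.0, 1.0]), (np.float64(0.0), np.float64(0.7), [0.58, 0.63, 0.52]), (np.float64(0.0), np.float64(0.7), [0.64, 0.77, 0.03]), (np.float64(0.0), np.float64(0.7), [0.53, 0.7, -0.47]), (np.float64(0.0), np.float64(0.7), [0.23, 0.53, -0.81]), (np.float64(0.0), np.float64(0.7), [-0.1
[... 2858 characters left out ...]
np.float64(0.78), [-0.76, 0.39, 0.52]), (np.float64(0.0), np.float64(0.25), [-0.87, 0.5, 0.03]), (np.float64(0.256), np.float64(0.0), [-0.74, 0.48, -0.47]), (np.float64(0.76), np.float64(0.0), [-0.4, 0.42, -0.81]), (np.float64(1.264), np.float64(0.0), [0.06, 0.34, -0.94])] [ 1.03  1.09  0.17  0.59 -2.16 -3.1 ]
-120 [(np.float64(0.0), np.float64(0.8), [0.0, 0.0, 1.0]), (np.float64(0.0), np.float64(0.62), [-0.58, 0.63, 0.52]), (np.float64(0.0), np.float64(0.1), [-0.64, 0.77, 0.03]), (np.float64(0.324), np.float64(0.0), [-0.53, 0.7, -0.47]), (np.float64(0.774), np.float64(0.0), [-0.24, 0.53, -0.81]), (np.float64(1.228), np.float64(0.0), [0.17, 0.3, -0.94])] [ 0.99  1.19  0.25  0.56 -2.38 -3.1 ]
```

>>> {"fn": "send_rows", "kwargs": {
  "series": [
    [[18.8, 0, -6.8], [0, 0, 0], 50],
    [[18.8, 0, -6.8], [0, 0, 0], 50],
    [[0, 0, 0], [0, 0, 0], 50]
  ]
}}

```text
clock: 5.35
position: [455.5, 147.5, 133.3]
ee_rot: [0.709, -0.41, 0.497, 0.286]
contact_force: [-0.5, 0.6, -2.4]
gripper_width: 63.4
grasp_force: 66.0
```

>>> {"fn": "send_rows", "kwargs": {
  "series": [
    [[-6.2, -17.8, -16.8], [0, 0, 0], 50],
    [[-6.2, -17.8, -16.8], [0, 0, 0], 50],
    [[-6.2, -17.8, -16.8], [0, 0, 0], 50],
    [[-6.2, -17.8, -16.8], [0, 0, 0], 50],
    [[-6.2, -17.8, -16.8], [0, 0, 0], 50],
    [[-6.2, -17.8, -16.8], [0, 0, 0], 50],
    [[-6.2, -17.8, -16.8], [0, 0, 0], 50],
    [[0, 0, 0], [0, 0, 0], 50]
  ]
}}

```text
clock: 6.15
position: [501.5, 321.0, 129.4]
ee_rot: [0.71, -0.409, 0.497, 0.286]
contact_force: [0.0, 0.5, -1.5]
gripper_width: 63.5
grasp_force: 66.0
```

```bash
python3 - <<'E'
from h import *
s=st(); Z=tool(-60,90,-1).as_matrix()[:,2]
Z0=Rot.from_quat(s["ee_rot"]).as_matrix()[:,2];print(s["position"]-19*Z0)
go(np.array([492,334,140])+19*Z,tool(-60,90,-1))
E
```

```text
t 6.2 q [ 1.155  0.751 -0.423  0.868 -1.468 -1.251] p [501.5 321.  129.4] z [ 0.471 -0.813 -0.343] y [-0.865 -0.501  0.   ] F [ 0.   0.5 -1.5] w 63.5 g 66.0
[492.52412707 336.44907289 135.90471752]
shift first (tool axes) [11.   1.7 -0.8] | turn [-0.002  0.35   0.001] 20.0 | shift if after turn [10.6  1.7  3. ]
```

>>> {"fn": "send_rows", "kwargs": {
  "series": [
    [[3, 0, 1], [0, 0.117, 0], 50],
    [[3, 0, 1], [0, 0.117, 0], 50],
    [[3, 0, 1], [0, 0.117, 0], 50],
    [[0, 0, 0], [0, 0, -0.13], 50],
    [[0, 0, 0], [0, 0, -0.13], 50],
    [[0, 0, 0], [0, 0, -0.13], 50],
    [[0, 0, 0], [0, 0, -0.13], 50],
    [[0, 0, 0], [0, 0, -0.13], 50]
  ]
}}

```text
clock: 6.95
position: [503.0, 312.7, 138.1]
ee_rot: [0.693, -0.137, 0.465, 0.534]
contact_force: [0.1, 0.8, -1.8]
gripper_width: 63.5
grasp_force: 66.1
```

>>> {"fn": "send_rows", "kwargs": {
  "series": [
    [[0, 0, 0], [0, 0, -0.13], 50],
    [[0, 0, 0], [0, 0, -0.13], 50],
    [[0, 0, 0], [0, 0, -0.13], 50],
    [[0, 0, 0], [0, 0, -0.13], 50],
    [[0, 0, 0], [0, 0, -0.13], 50],
    [[0, 0, 0], [0, 0, -0.13], 50],
    [[0, 0, 0], [0, 0, -0.13], 50],
    [[0, 0, 0], [0, 0, -0.13], 50]
  ]
}}

```text
clock: 7.75
position: [503.0, 312.7, 138.2]
ee_rot: [0.669, 0.226, 0.139, 0.695]
contact_force: [-0.1, -0.2, -2.0]
gripper_width: 62.7
grasp_force: 66.1
```

>>> {"fn": "send_rows", "kwargs": {
  "series": [
    [[0, 0, 0], [0, 0, -0.13], 50],
    [[0, 0, 0], [0, 0, -0.13], 50],
    [[0, 0, 0], [0, 0, -0.13], 50],
    [[0, 0, 0], [0, 0, -0.13], 50],
    [[0, 0, 0], [0, 0, -0.13], 50],
    [[0, 0, 0], [0, 0, -0.13], 50],
    [[0, 0, 0], [0, 0, -0.13], 50],
    [[0, 0, 0], [0, 0, -0.13], 50]
  ]
}}

```text
clock: 8.55
position: [503.0, 312.8, 138.5]
ee_rot: [0.468, 0.528, -0.225, 0.672]
contact_force: [0.8, 0.5, -0.2]
gripper_width: 63.3
grasp_force: 66.2
```

>>> {"fn": "send_rows", "kwargs": {
  "series": [
    [[0, 0, 0], [0, 0, -0.13], 50],
    [[0, 0, 0], [0, 0, -0.13], 50],
    [[0, 0, 0], [0, 0, -0.13], 50],
    [[0, 0, 0], [0, 0, 0], 50],
    [[0, 0, 0], [0, 0, 0], 50],
    [[0, 0, 0], [0, 0, 0], 50],
    [[0, 0, 0], [0, 0, 0], 50]
  ]
}}

```text
clock: 9.25
position: [503.2, 313.6, 139.1]
ee_rot: [0.36, 0.608, -0.348, 0.617]
contact_force: [0.4, 0.5, -1.2]
gripper_width: 63.1
grasp_force: 66.2
```

```bash
python3 - <<'E'
from h import *
st()
a=get_image("scene");b=get_image("top")
c=np.vstack([cv2.resize(x,None,fx=3,fy=3)for x in(b[160:265,70:270],)])
d=cv2.resize(a[170:275,250:450],None,fx=3,fy=3)
cv2.imwrite("pics/pour1.png",np.vstack([c[:300],d[:300]])[...,::-1])
E
```

```text
t 9.2 q [ 1.153  0.889 -0.44   0.955 -1.715  1.747] p [503.2 313.6 139.1] z [ 0.499 -0.866  0.003] y [0.866 0.499 0.021] F [ 0.4  0.5 -1.2] w 63.1 g 66.2
```

View pics/pour1.png

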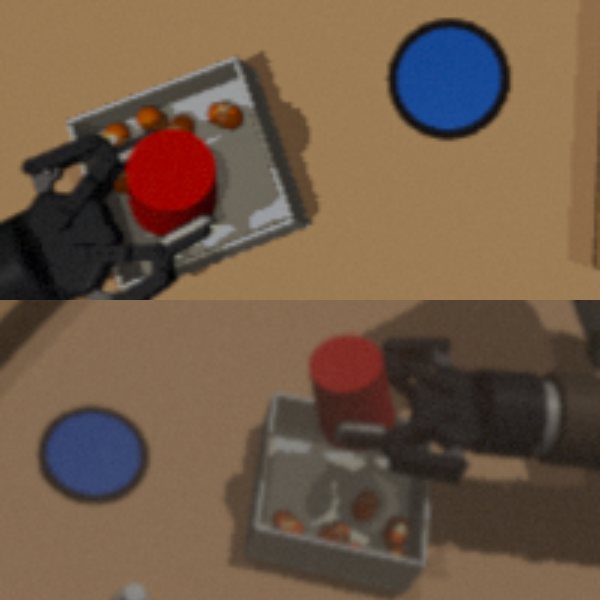

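```bash
cat > p4.py <<'E'
from kin import *
s=monitor.read_state();q0=s["joints"];mg=lambda q:min((q-LO).min(),(HI-q).min())
q1=q0.copy();q1[5]-=np.pi
for psi in(30,0,-20,-40,-60):
    R=tool(psi,70,-1);Z=R.as_matrix()[:,2]
    for h in(58.5,120):
        q,e=ik(np.array([600,143,h])+21*Z,R,q1);print(psi,h,q.round(2),"%.0e"%e,round(mg(q),2))
E
python3 p4.py
```

```text
30 58.5 [ 0.2   0.43 -0.78  2.05 -0.16 -0.3 ] 8e-01 0.0
30 120 [ 0.2   0.32 -0.8   2.05 -0.16 -0.31] 7e-01 0.0
0 58.5 [ 0.51  0.68 -0.91  2.05 -1.17 -1.37] 5e-01 0.0
0 120 [ 0.47  0.5  -0.91  2.05 -0.98 -1.18] 5e-01 0.0
-20 58.5 [ 0.51  0.72 -0.92  2.05 -1.26 -1.55] 2e-01 0.0
-20 120 [ 0.49  0.57 -0.93  2.05 -1.16 -1.43] 2e-01 0.0
-40 58.5 [ 0.55  0.73 -0.9   1.91 -1.24 -1.62] 2e-15 0.14
-40 120 [ 0.57  0.61 -0.89  1.85 -1.2  -1.5 ] 1e-11 0.18
-60 58.5 [ 0.73  0.79 -0.69  1.33 -1.24 -1.47] 2e-11 0.38
-60 120 [ 0.74  0.69 -0.68  1.29 -1.27 -1.36] 3e-14 0.39
```

>>> {"fn": "send_rows", "kwargs": {
  "series": [
    [[0, 0, -2], [0, 0, 0.13], 50],
    [[0, 0, 0], [0, 0, -0.14], 50],
    [[0, 0, 0], [0, 0, -0.14], 50],
    [[0, 0, 0], [0, 0, 0.14], 50],
    [[0, 0, 0], [0, 0, 0.14], 50],
    [[0, 0, 0], [0, 0, 0.14], 50],
    [[0, 0, 0], [0, 0, 0.14], 50],
    [[0, 0, 0], [0, 0, 0.14], 50]
  ]
}}

```text
clock: 10.15
position: [502.2, 315.5, 139.3]
ee_rot: [0.513, 0.486, -0.165, 0.688]
contact_force: [0.3, 0.9, -1.5]
gripper_width: 63.2
grasp_force: 66.2
```

>>> {"fn": "send_rows", "kwargs": {
  "series": [
    [[0, 0, 0], [0, 0, 0.14], 50],
    [[0, 0, 0], [0, 0, 0.14], 50],
    [[0, 0, 0], [0, 0, 0.14], 50],
    [[0, 0, 0], [0, 0, 0.14], 50],
    [[0, 0, 0], [0, 0, 0.14], 50],
    [[0, 0, 0], [0, 0, 0.14], 50],
    [[0, 0, 0], [0, 0, 0.14], 50],
    [[0, 0, 0], [0, 0, 0.14], 50]
  ]
}}

```text
clock: 10.95
position: [502.2, 315.4, 139.3]
ee_rot: [0.692, 0.139, 0.226, 0.671]
contact_force: [-0.1, 0.3, -0.4]
gripper_width: 63.2
grasp_force: 66.2
```

>>> {"fn": "send_rows", "kwargs": {
  "series": [
    [[0, 0, 0], [0, 0, 0.14], 50],
    [[0, 0, 0], [0, 0, 0.14], 50],
    [[0, 0, 0], [0, 0, 0.14], 50],
    [[0, 0, 0], [0, 0, 0.14], 50],
    [[0, 0, 0], [0, 0, 0.14], 50],
    [[0, 0, 0], [0, 0, 0.14], 50],
    [[0, 0, 0], [0, 0, 0.14], 50],
    [[0, 0, 0], [0, 0, 0.14], 50]
  ]
}}

```text
clock: 11.75
position: [502.2, 315.4, 139.3]
ee_rot: [0.661, -0.25, 0.548, 0.449]
contact_force: [-0.5, -0.7, -0.0]
gripper_width: 63.0
grasp_force: 66.2
```

```bash
python3 - <<'E'
from h import *
st(); go([500,330,140],tool(-60,70,-1))
im=get_image("wrist");cv2.imwrite("pics/w4.png",im[...,::-1])
E
```

```text
t 11.8 q [ 1.156  0.89  -0.437  0.952 -1.717 -1.047] p [502.2 315.4 139.3] z [ 0.499 -0.866  0.003] y [-0.821 -0.472  0.32 ] F [-0.5 -0.7 -0. ] w 63.0 g 66.2
shift first (tool axes) [  2.4  -4.9 -13.7] | turn [ 0.058 -0.348  0.322] 27.4 | shift if after turn [ -4.   -5.4 -13.1]
```

View pics/w4.png

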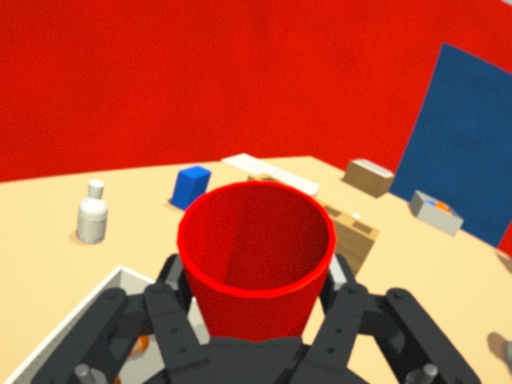

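>>> {"fn": "send_rows", "kwargs": {
  "series": [
    [[4, 0, 0], [0, 0, 0.11], 50],
    [[4, 0, 0], [0, 0, 0.11], 50],
    [[4, 0, 0], [0, 0, 0.106], 50],
    [[0, 0, 0], [0, -0.117, 0], 50],
    [[0, 0, 0], [0, -0.117, 0], 50],
    [[0, 0, 0], [0, -0.117, 0], 50],
    [[0, 0, 0], [0, 0, 0], 50]
  ]
}}

```text
clock: 12.5
position: [505.0, 317.3, 154.1]
ee_rot: [0.71, -0.41, 0.495, 0.287]
contact_force: [0.2, 0.9, -0.7]
gripper_width: 63.5
grasp_force: 66.2
```

```bash
python3 - <<'E'
from h import *
s=st(); R=tool(-50,70,-1); Z=R.as_matrix()[:,2]
print((np.array([600,143,0])+22*Z))
go(np.array([600,143,0])+22*Z+[0,0,62.5+60],R)
E
```

```text
t 12.5 q [ 1.147  0.716 -0.416  0.869 -1.491 -1.216] p [505.  317.3 154.1] z [ 0.468 -0.813 -0.346] y [-0.866 -0.499  0.001] F [ 0.2  0.9 -0.7] w 63.5 g 66.2
[613.28850102 127.16338117  -7.52444315]
shift first (tool axes) [ 38.9   1.  218.9] | turn [ 0.165  0.004 -0.059] 10.0 | shift if after turn [ 36.9  39.3 215.7]
```

>>> {"fn": "send_rows", "kwargs": {
  "series": [
    [[6.5, 0.2, 36.5], [0, 0, 0], 50],
    [[6.5, 0.2, 36.5], [0, 0, 0], 50],
    [[6.5, 0.2, 36.5], [0, 0, 0], 50],
    [[6.5, 0.2, 36.5], [0, 0, 0], 50],
    [[6.5, 0.2, 36.5], [0, 0, 0], 50],
    [[6.5, 0.2, 36.5], [0, 0, 0], 50],
    [[0, 0, 0], [0.082, 0.002, -0.03], 50],
    [[0, 0, 0], [0.082, 0.002, -0.03], 50]
  ]
}}

```text
clock: 13.3
position: [612.7, 125.3, 111.4]
ee_rot: [0.743, -0.342, 0.52, 0.246]
contact_force: [0.9, 0.7, -0.8]
gripper_width: 63.2
grasp_force: 66.4
```

>>> {"fn": "send_rows", "kwargs": {
  "series": [
    [[0, 0, 0], [0, 0, 0], 50],
    [[0, 0, 0], [0, 0, 0], 50]
  ]
}}

```text
clock: 13.5
position: [612.7, 125.6, 112.5]
ee_rot: [0.742, -0.345, 0.52, 0.247]
contact_force: [0.2, 0.7, 0.4]
gripper_width: 63.8
grasp_force: 66.4
```

```bash
python3 - <<'E'
from h import *
s=st(); R=tool(-50,70,-1); Z=R.as_matrix()[:,2]
go([613.3,127.2,52.5],R)
b=get_image("top"); T=info("top");S=info("scene")
m=red(b);m[:, 300:]=0;c=max(cv2.findContours(m,0,1)[0],key=cv2.contourArea);print(cv2.minEnclosingCircle(c),cv2.boundingRect(c), blobs(m))
for z in(60,150): print("pred cup",z,proj(T,[600,143,z]))
cv2.imwrite("pics/top2.png",cv2.resize(b[110:270,80:290],None,fx=3.7,fy=3.7,interpolation=2)[...,::-1])
E
```

```text
t 13.5 q [ 0.674  0.647 -0.798  1.544 -1.227 -1.428] p [612.7 125.6 112.5] z [ 0.601 -0.724 -0.338] y [-0.768 -0.641  0.008] F [0.2 0.7 0.4] w 63.8 g 66.4
shift first (tool axes) [-56.7  -2.   19.5] | turn [ 0.005 -0.004  0.007] 0.5 | shift if after turn [-56.7  -1.5  19.8]
((212.819580078125, 175.94329833984375), 15.389039993286133) (199, 162, 29, 30) [(641, [213.6, 175.8], [199, 162, 29, 30])]
pred cup 60 [217.1440692  181.45326024]
pred cup 150 [212.73206419 173.81563234]
```

View pics/top2.png

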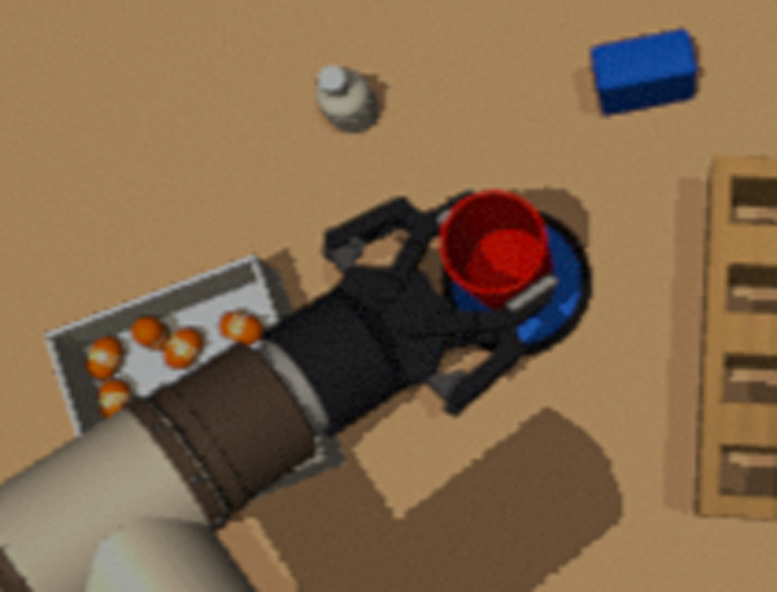

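```bash
python3 - <<'E'
from h import *
R=tool(-50,70,-1); go([616.3,127.7,52.5],R)
E
```

```text
shift first (tool axes) [-56.2  -3.6  21.5] | turn [ 0.004 -0.004  0.006] 0.5 | shift if after turn [-56.1  -3.2  21.7]
```

>>> {"fn": "send_rows", "kwargs": {
  "series": [
    [[-8, -0.6, 3], [0.004, -0.004, 0.006], 50],
    [[-8, -0.6, 3], [0, 0, 0], 50],
    [[-8, -0.6, 3], [0, 0, 0], 50],
    [[-8, -0.6, 3], [0, 0, 0], 50],
    [[-8, -0.6, 3], [0, 0, 0], 50],
    [[-8, -0.5, 3], [0, 0, 0], 50],
    [[-4, 0, 1.8], [0, 0, 0], 50],
    [[-2, 0, 0.8], [0, 0, 0], 50]
  ]
}}

```text
clock: 14.35
position: [615.9, 127.5, 54.4]
ee_rot: [0.743, -0.346, 0.52, 0.242]
contact_force: [0.2, 0.5, -0.7]
gripper_width: 63.0
grasp_force: 66.4
```

>>> {"fn": "send_rows", "kwargs": {
  "series": [
    [[-1, 0, 0.4], [0, 0, 0], 50],
    [[0, 0, 0], [0, 0, 0], 50],
    [[0, 0, 0], [0, 0, 0], 50]
  ]
}}

```text
clock: 14.65
position: [616.0, 127.8, 54.3]
ee_rot: [0.742, -0.346, 0.52, 0.242]
contact_force: [0.6, 0.0, -1.0]
gripper_width: 63.2
grasp_force: 66.4
```

```bash
python3 - <<'E'
from h import *
st()
go([616.3,127.7,51.5],tool(-50,70,-1))
E
```

```text
t 14.7 q [ 0.654  0.749 -0.799  1.608 -1.221 -1.548] p [616.  127.8  54.3] z [ 0.605 -0.719 -0.342] y [-0.765 -0.644 -0.001] F [ 0.6  0.  -1. ] w 63.2 g 66.4
shift first (tool axes) [-2.6 -0.2  1.2] | turn [-0.001  0.    -0.001] 0.1 | shift if after turn [-2.6 -0.2  1.2]
```

Down in small steps watching the force, then measure against the mat before releasing.

>>> {"fn": "send_rows", "kwargs": {
  "series": [
    [[-1, 0, 0.4], [0, 0, 0], 50],
    [[-1, 0, 0.3], [0, 0, 0], 50],
    [[-0.5, 0, 0.2], [0, 0, 0], 50],
    [[0, 0, 0], [0, 0, 0], 50]
  ]
}}

```text
clock: 15.05
position: [615.9, 127.7, 51.2]
ee_rot: [0.743, -0.346, 0.52, 0.242]
contact_force: [-0.9, -0.2, -1.0]
gripper_width: 63.5
grasp_force: 66.4
```

```bash
python3 - <<'E'
from h import *
st()
b=get_image("top"); T=info("top")
cv2.imwrite("pics/top3.png",cv2.resize(b[150:220,180:260],None,fx=7,fy=7,interpolation=2)[...,::-1])
E
```

```text
t 15.1 q [ 0.654  0.755 -0.799  1.61  -1.221 -1.553] p [615.9 127.7  51.2] z [ 0.605 -0.719 -0.342] y [-0.765 -0.644 -0.001] F [-0.9 -0.2 -1. ] w 63.5 g 66.4
```

View pics/top3.png

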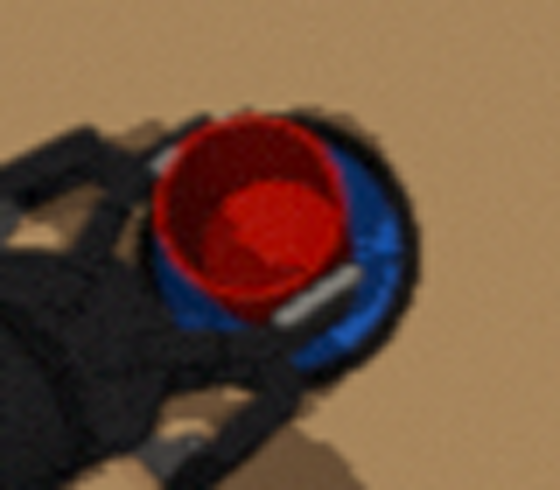

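```bash
python3 - <<'E'
from h import *
T=info("top"); print(plane(T,(215.6,179.3),94), plane(T,(219.2,185.8),3.5))
E
```

```text
[598.64048041 142.91569566  94.        ] [599.24493106 143.77209139   3.5       ]
```

>>> {"fn": "send_rows", "kwargs": {
  "series": [
    [[-0.9, 0, 0.3], [0, 0, 0], 50],
    [[-0.5, 0, 0.2], [0, 0, 0], 50],
    [[0, 0, 0], [0, 0, 0], 50]
  ]
}}

```text
clock: 15.4
position: [616.1, 127.7, 51.2]
ee_rot: [0.742, -0.346, 0.521, 0.242]
contact_force: [-3.2, -0.0, 3.9]
gripper_width: 63.0
grasp_force: 66.5
```

>>> {"fn": "send_rows", "kwargs": {
  "series": [
    [[0, 0, 0], [0, 0, 0], 70],
    [[0, 0, 0], [0, 0, 0], 80],
    [[0, 0, 0], [0, 0, 0], 85],
    [[0, 0, 0], [0, 0, 0], 85],
    [[0, 0, -10], [0, 0, 0], 85],
    [[0, 0, -20], [0, 0, 0], 85],
    [[0, 0, -25], [0, 0, 0], 85],
    [[0, 0, -25], [0, 0, 0], 85]
  ]
}}

```text
clock: 16.2
position: [566.6, 186.0, 77.5]
ee_rot: [0.743, -0.346, 0.52, 0.242]
contact_force: [0.1, 0.6, -0.2]
gripper_width: 85.5
grasp_force: 0.0
```

>>> {"fn": "send_rows", "kwargs": {
  "series": [
    [[0, 0, -30], [0, 0, 0], 85],
    [[20, 0, -30], [0, 0, 0], 85],
    [[35, 0, -15], [0, 0, 0], 85],
    [[35, 0, -15], [0, 0, 0], 85],
    [[35, 0, -15], [0, 0, 0], 85],
    [[0, 0, 0], [0, 0, 0], 85]
  ]
}}

```text
clock: 16.8
position: [531.5, 230.0, 235.2]
ee_rot: [0.742, -0.348, 0.521, 0.237]
contact_force: [-0.1, -0.2, 0.5]
gripper_width: 85.2
grasp_force: 0.0
```

```bash
cat > p5.py <<'E'
from kin import *
st();s=monitor.read_state();q0=s["joints"];mg=lambda q:min((q-LO).min(),(HI-q).min())
b=get_image("top"); cv2.imwrite("pics/top4.png",b[...,::-1])
for m in(red,green): print(blobs(m(b)))
w=mask(b,(0,0,95),(180,90,255));w[:,:340]=0
print([x for x in blobs(w)])
# pen vertical insertion candidates: tool horizontal-ish IK reach check
q1=np.array([0,.4,0,0,-1.2,-.26])
for nm,P,yd in(("red",[644,-306],90),("green",[497,-283],90)):
  for a in(0,20):
    for psi in(0,90,-90,180):
      for sg in(1,-1):
        R=tool(psi,a,sg); q,e=ik(np.array([P[0],P[1],12.]),R,q1); print(nm,a,psi,sg,q.round(2),"%.0e"%e,round(mg(q),2))
E
python3 p5.py
```

```text
t 16.8 q [ 1.019  0.471 -0.681  1.145 -1.373 -1.176] p [531.5 230.  235.2] z [ 0.608 -0.715 -0.344] y [-0.764 -0.645 -0.01 ] F [-0.1 -0.2  0.5] w 85.2 g 0.0
[(131, [370.9, 168.0], [362, 164, 19, 9]), (575, [216.3, 180.5], [202, 167, 27, 29])]
[(136, [363.9, 224.9], [355, 221, 19, 8])]
[(20892, [425.1, 69.0], [340, 0, 172, 177]), (270, [390.5, 225.5], [374, 222, 34, 8])]
red 0 0 1 [-0.22  0.72  0.02  0.   -0.86 -1.35] 2e-15 0.7
red 0 0 -1 [-0.22  0.72  0.02  0.   -0.86  1.79] 1e-12 0.7
red 0 90 1 [-0.22  0.72  0.02  0.   -0.86  0.22] 1e-14 0.7
red 0 90 -1 [-0.22  0.72  0.02 -0.   -0.86 -2.92] 4e-11 0.18
red 0 -90 1 [-0.22  0.72  0.02 -0.   -0.86 -2.92] 4e-11 0.18
red 0 -90 -1 [-0.22  0.72  0.02  0.   -0.86  0.22] 1e-14 0.7
red 0 180 1 [-0.22  0.72  0.02  0.   -0.86  1.79] 1e-12 0.7
red 0 180 -1 [-0.22  0.72  0.02  0.   -0.86 -1.35] 2e-15 0.7
red 20 0 1 [-0.26  0.63 -0.17 -0.21 -0.44 -1.14] 5e-13 0.28
red 20 0 -1 [-0.26  0.63 -0.17 -0.21 -0.44  2.  ] 2e-11 0.28
red 20 90 1 [-0.37  0.81  0.29 -0.35 -1.2   0.52] 2e-15 1.04
red 20 90 -1 [-0.37  0.81  0.29 -0.35 -1.2  -2.62] 3e-09 0.48
red
[... 547 characters left out ...]
5 0.19
green 0 -90 -1 [-0.23  0.54 -0.37 -0.   -0.66  0.23] 2e-14 0.5
green 0 180 1 [-0.23  0.54 -0.37  0.   -0.66  1.81] 1e-15 0.5
green 0 180 -1 [-0.23  0.54 -0.37 -0.   -0.66 -1.34] 9e-14 0.5
green 20 0 1 [-0.31  0.47 -0.47 -0.34 -0.31 -0.96] 1e-10 0.15
green 20 0 -1 [-0.31  0.47 -0.47 -0.34 -0.31  2.19] 2e-12 0.15
green 20 90 1 [-0.42  0.63 -0.09 -0.37 -1.02  0.65] 3e-14 0.86
green 20 90 -1 [-0.42  0.63 -0.09 -0.37 -1.02 -2.5 ] 6e-11 0.6
green 20 -90 1 [-0.18  0.53 -0.51  0.26 -0.54 -3.1 ] 2e-01 0.0
green 20 -90 -1 [-0.19  0.5  -0.78  1.01 -0.41 -0.77] 1e-12 0.25
green 20 180 1 [-0.2   0.68 -0.17  0.08 -1.07  1.72] 1e-12 0.9
green 20 180 -1 [-0.2   0.68 -0.17  0.08 -1.07 -1.42] 3e-10 0.9
```

```bash
cat > p6.py <<'E'
from kin import *
mg=lambda q:min((q-LO).min(),(HI-q).min())
def sweep(A,h,hole,al=30):
    # h heading of u; pen from A along u
    u=np.array([np.cos(np.radians(h)),np.sin(np.radians(h)),0])
    for sg in(1,-1):
        q=np.array([-.2,.6,-.2,0,-.8,-1.3 if sg==1 else 1.8]); o=[]
        R0=tool(h,al,sg); g=np.array([*A,10.])+25*u; q,e=ik(g+6*R0.as_matrix()[:,2],R0,q); o.append(("%.0e"%e,round(mg(q),2),q.round(2).tolist()))
        ax=np.cross(u,[0,0,-1])
        for k in range(1,7):
            R=Rot.from_rotvec(ax*np.radians(15*k))*R0; q,e=ik(g+[0,0,200]+6*R.as_matrix()[:,2],R,q); o.append(("%.0e"%e,round(mg(q),2)))
        for z in(240,115): q,e=ik(np.array([*hole,z])+6*R.as_matrix()[:,2],R,q); o.append(("%.0e"%e,round(mg(q),2),q.round(2).tolist()))
        print(A,sg,hole);[print("   ",x) for x in o]
sweep([651,-237],-95.8,[642,-28]); sweep([497,-213],-90.4,[522,-25]);
E
python3 p6.py
```

```text
[651, -237] 1 [642, -28]
    ('4e-01', np.float64(0.0), [-0.09, 0.72, -0.11, 0.24, -0.8, -3.1])
    ('1e-01', np.float64(0.0))
    ('1e-11', np.float64(0.01))
    ('1e-15', np.float64(0.18))
    ('2e-15', np.float64(0.29))
    ('1e-15', np.float64(0.34))
    ('2e-15', np.float64(0.35))
    ('7e-14', np.float64(0.31), [-0.3, 0.57, 0.28, -1.01, -1.59, -2.79])
    ('2e-14', np.float64(0.5), [-0.3, 0.72, 0.2, -1.02, -1.48, -2.6])
[651, -237] -1 [642, -28]
    ('1e-10', np.float64(0.55), [-0.02, 0.71, -0.4, 0.87, -0.71, -0.83])
    ('2e-10', np.float64(0.94))
    ('6e-14', np.float64(1.06))
    ('1e-15', np.float64(1.08))
    ('2e-15', np.float64(0.95))
    ('1e-15', np.float64(0.84))
    ('4e-10', np.float64(0.77))
    ('7e-14', np.float64(1.13), [-0.3, 0.57, 0.28, -1.01, -1.59, 0.35])
    ('4e-14', np.float64(1.21), [-0.3, 0.72, 0.2, -1.02, -1.48, 0.54])
[497, -213] 1 [522, -25]
    ('4e-01', np.float64(0.0), [-0.1, 0.52, -0.53, 0.24, -0.54, -3.1])
    ('1e-01', np.float64(0.0))
    ('1e-13', np.float64(0.1))
    ('6e-16', np.float64(0.34))
    ('1e-15', np.float64(0.49))
    ('4e-10', np.float64(0.57))
    ('5e-11', np.float64(0.61))
    ('1e-15', np.float64(0.46), [-0.34, 0.45, 0.05, -0.96, -1.63, -2.64])
    ('3e-15', np.float64(0.67), [-0.34, 0.62, -0.03, -0.97, -1.49, -2.43])
[497, -213] -1 [522, -25]
    ('3e-12', np.float64(0.19), [-0.13, 0.52, -0.88, 1.4, -0.53, -1.23])
    ('1e-14', np.float64(0.65))
    ('5e-13', np.float64(0.85))
    ('3e-15', np.float64(1.03))
    ('6e-16', np.float64(1.16))
    ('4e-10', np.float64(1.21))
    ('4e-11', np.float64(1.12))
    ('6e-16', np.float64(1.12), [-0.34, 0.45, 0.05, -0.96, -1.63, 0.51])
    ('2e-15', np.float64(1.04), [-0.34, 0.62, -0.03, -0.97, -1.49, 0.72])
```

```bash
python3 - <<'E'
from h import *
R=tool(-95.8,30,-1);Z=R.as_matrix()[:,2]
go(np.array([648.5,-262,10])-110*Z,R)
E
```

```text
shift first (tool axes) [ 23.5 188.2 431.2] | turn [-0.629 -0.655  0.522] 60.0 | shift if after turn [ 301.5 -166.4  321.4]
```

>>> {"fn": "send_rows", "kwargs": {
  "series": [
    [[0, 0, 0], [-0.079, -0.082, 0.065], 85],
    [[0, 0, 0], [-0.079, -0.082, 0.065], 85],
    [[0, 0, 0], [-0.079, -0.082, 0.065], 85],
    [[0, 0, 0], [-0.079, -0.082, 0.065], 85],
    [[0, 0, 0], [-0.079, -0.082, 0.065], 85],
    [[0, 0, 0], [-0.079, -0.082, 0.065], 85],
    [[0, 0, 0], [-0.079, -0.082, 0.065], 85],
    [[0, 0, 0], [-0.079, -0.082, 0.065], 85]
  ]
}}

```text
clock: 17.65
position: [530.9, 228.7, 229.2]
ee_rot: [-0.646, 0.717, -0.171, -0.197]
contact_force: [0.0, -0.5, 0.3]
gripper_width: 85.2
grasp_force: 0.0
```

>>> {"fn": "send_rows", "kwargs": {
  "series": [
    [[0, 0, 0], [0, 0, 0], 85],
    [[30, -16.6, 32], [0, 0, 0], 85],
    [[30, -16.6, 32], [0, 0, 0], 85],
    [[30, -16.6, 32], [0, 0, 0], 85],
    [[30, -16.6, 32], [0, 0, 0], 85],
    [[30, -16.6, 32], [0, 0, 0], 85]
  ]
}}

```text
clock: 18.25
position: [591.1, 9.0, 165.8]
ee_rot: [-0.648, 0.715, -0.173, -0.198]
contact_force: [-0.2, 0.0, -0.7]
gripper_width: 84.8
grasp_force: 0.0
```

>>> {"fn": "send_rows", "kwargs": {
  "series": [
    [[30, -16.6, 32], [0, 0, 0], 85],
    [[30, -16.6, 32], [0, 0, 0], 60],
    [[30, -16.6, 32], [0, 0, 0], 50],
    [[30, -16.6, 32], [0, 0, 0], 50],
    [[0, 0, 0], [0, 0, 0], 50],
    [[0, 0, 0], [0, 0, 0], 50]
  ]
}}

```text
clock: 18.85
position: [639.0, -164.5, 115.4]
ee_rot: [-0.647, 0.716, -0.172, -0.198]
contact_force: [0.6, -0.2, -0.4]
gripper_width: 50.0
grasp_force: 0.0
```

```bash
cat > pen.py <<'E'
from h import *
import sys
def pens(zt=20.):
    s=st();W=info("wrist");im=get_image("wrist");T=info("top");b=get_image("top")
    for n,f in(("red",red),("green",green)):
        m=f(b);m[:,:330]=0;k=blobs(m)
        if not k: continue
        uv=max(k)[1]; pt=plane(T,uv,15)
        m=f(im); w=proj(W,pt,True); k=[x for x in blobs(m,40) if np.hypot(*(np.array(x[1])-w))<60]
        print(n,"top cap",uv,pt.round(1)," wrist expected",w.round(0),[(x[:2],plane(W,x[1],15,True).round(1)) for x in k], *[tri(ray(T,uv),ray(W,x[1],True)) for x in k[:1]])
    return im,W
im,W=pens(); cv2.imwrite(sys.argv[1],im[...,::-1])
E
python3 pen.py pics/w5.png
```

```text
t 18.9 q [ 0.175  0.566 -0.314  0.631 -0.963 -0.715] p [ 639.  -164.5  115.4] z [-0.061 -0.503 -0.862] y [-0.995  0.104  0.01 ] F [ 0.6 -0.2 -0.4] w 50.0 g 0.0
red top cap [371.0, 168.0] [ 650.3 -261.9   15. ]  wrist expected [230. 150.] [((958, [227.9, 150.5]), array([ 652.6, -262. ,   15. ]))] (array([ 653.07965682, -265.78990671,    3.89900029]), np.float64(0.2765113190742955))
green top cap [363.9, 224.9] [ 498.1 -237.    15. ]  wrist expected [385. 162.] [((876, [383.2, 161.2]), array([ 499.7, -237.9,   15. ]))] (array([ 498.33387385, -238.21964794,   12.25546391]), np.float64(0.4247813299920615))
```

View pics/w5.png

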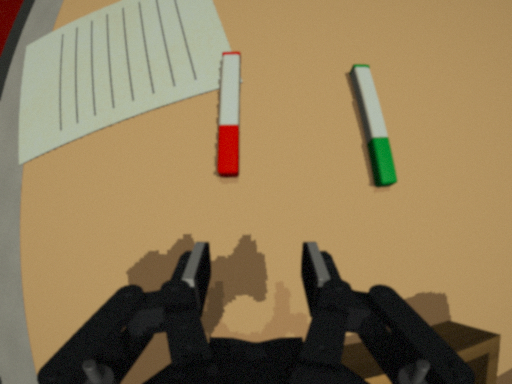

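```bash
python3 - <<'E'
from h import *
W=info("wrist")
for a,b in(((229,174),(231.5,53)),((384.5,184),(360.5,66))):
    A=plane(W,a,12,True);B=plane(W,b,12,True);d=B-A;print(A.round(1),B.round(1),np.linalg.norm(d).round(1),np.degrees(np.arctan2(d[1],d[0])).round(1))
R=tool(-95.3,30,-1);Z=R.as_matrix()[:,2]
for back in(70,-4): t=np.array([651.5,-261,12.])-back*Z;print(t.round(1));go(t,R)
E
```

```text
[ 655.3 -238.2   12. ] [ 642.9 -379.3   12. ] 141.7 -95.0
[ 502.8 -213.8   12. ] [ 497.1 -353.7   12. ] 140.0 -92.3
[ 654.7 -226.1   72.6]
shift first (tool axes) [ 30.8 -21.2  69.3] | turn [ 0.01  -0.006 -0.004] 0.7 | shift if after turn [ 31.4 -20.4  69.3]
[ 651.3 -263.     8.5]
shift first (tool axes) [ 30.4 -22.  143.3] | turn [ 0.01  -0.006 -0.004] 0.7 | shift if after turn [ 31.4 -20.4 143.3]
```

>>> {"fn": "send_rows", "kwargs": {
  "series": [
    [[16, -10.4, 35], [0.01, -0.006, -0.004], 50],
    [[15, -10.4, 34], [0, 0, 0], 50],
    [[0, 0, 20], [0, 0, 0], 50],
    [[0, 0, 20], [0, 0, 0], 50],
    [[0, 0, 18], [0, 0, 0], 50],
    [[0, 0, 10], [0, 0, 0], 50],
    [[0, 0, 0], [0, 0, 0], 50],
    [[0, 0, 0], [0, 0, 0], 50]
  ]
}}

```text
clock: 19.75
position: [652.5, -259.9, 15.2]
ee_rot: [-0.65, 0.714, -0.175, -0.191]
contact_force: [0.0, -0.4, 0.3]
gripper_width: 50.4
grasp_force: 0.0
```

```bash
python3 - <<'E'
from h import *
st()
R=tool(-95.3,30,-1);Z=R.as_matrix()[:,2]
go(np.array([651.5,-261,12.])+4*Z,R)
E
```

```text
t 19.8 q [-0.01   0.703 -0.387  0.852 -0.723 -0.805] p [ 652.5 -259.9   15.2] z [-0.045 -0.498 -0.866] y [-0.996  0.093 -0.002] F [ 0.  -0.4  0.3] w 50.4 g 0.0
shift first (tool axes) [-0.5  0.9  7.4] | turn [-0.002  0.    -0.002] 0.1 | shift if after turn [-0.5  0.9  7.4]
```

>>> {"fn": "send_rows", "kwargs": {
  "series": [
    [[0, 0.5, 4], [0, 0, 0], 50],
    [[0, 0, 3], [0, 0, 0], 50],
    [[0, 0, 0], [0, 0, 0], 12],
    [[0, 0, 0], [0, 0, 0], 12],
    [[0, 0, 0], [0, 0, 0], 12],
    [[0, 0, 0], [0, 0, 0], 12],
    [[0, 0, 0], [0, 0, 0], 12],
    [[0, 0, 0], [0, 0, 0], 12]
  ]
}}

```text
clock: 20.55
position: [651.3, -264.3, 8.8]
ee_rot: [-0.65, 0.715, -0.175, -0.191]
contact_force: [-0.6, 0.6, 2.3]
gripper_width: 18.5
grasp_force: 60.6
```

>>> {"fn": "send_rows", "kwargs": {
  "series": [
    [[5, 0, -8.7], [0, 0, 0], 12],
    [[15, 0, -26], [0, 0, 0], 12],
    [[20, 0, -35], [0, 0, 0], 12],
    [[20, 0, -35], [0, 0, 0], 12],
    [[20, 0, -35], [0, 0, 0], 12],
    [[0, 0, 0], [0, -0.12, 0], 12],
    [[0, 0, 0], [0, -0.12, 0], 12],
    [[0, 0, 0], [0, -0.12, 0], 12]
  ]
}}

```text
clock: 21.35
position: [650.8, -262.3, 170.4]
ee_rot: [-0.671, 0.737, -0.054, -0.057]
contact_force: [0.4, -0.6, -0.2]
gripper_width: 18.4
grasp_force: 60.2
```

>>> {"fn": "send_rows", "kwargs": {
  "series": [
    [[0, 0, 0], [0, -0.12, 0], 12],
    [[0, 0, 0], [0, -0.12, 0], 12],
    [[0, 0, 0], [0, -0.12, 0], 12],
    [[0, 0, 0], [0, -0.12, 0], 12],
    [[0, 0, 0], [0, -0.12, 0], 12],
    [[0, 0, 0], [0, -0.12, 0], 12],
    [[0, 0, 0], [0, -0.12, 0], 12],
    [[0, 0, 0], [0, -0.12, 0], 12]
  ]
}}

```text
clock: 22.15
position: [650.8, -263.9, 170.4]
ee_rot: [-0.62, 0.68, 0.262, 0.29]
contact_force: [-0.9, -0.6, -0.8]
gripper_width: 18.2
grasp_force: 60.2
```

>>> {"fn": "send_rows", "kwargs": {
  "series": [
    [[0, 0, 0], [0, -0.12, 0], 12],
    [[0, 0, 0], [0, -0.13, 0], 12],
    [[0, 0, 0], [0, 0, 0], 12],
    [[0, 0, 0], [0, 0, 0], 12]
  ]
}}

```text
clock: 22.55
position: [650.4, -264.3, 168.4]
ee_rot: [-0.583, 0.641, 0.336, 0.37]
contact_force: [-0.6, -0.5, 0.1]
gripper_width: 18.3
grasp_force: 60.3
```

```bash
cat > hold.py <<'E'
from h import *
import sys
col={"red":red,"green":green}[sys.argv[1]]
s=st();S=info("scene");T=info("top");a=get_image("scene");b=get_image("top")
P=s["position"]
for n,C,im in(("scene",S,a),("top",T,b)):
    w=proj(C,P);m=col(im);print(n,"tcp px",w.round(0),[x[:2] for x in blobs(m,8) if np.hypot(*(np.array(x[1])-w))<60])
w=proj(S,P).astype(int);t=proj(T,P).astype(int)
f=lambda im,c:cv2.resize(im[max(c[1]-45,0):c[1]+55,max(c[0]-55,0):c[0]+55],(396,360),interpolation=2)
print("crop org",w-[55,45],t-[55,45])
cv2.imwrite(sys.argv[2],np.hstack([f(a,w),f(b,t)])[...,::-1])
E
python3 hold.py red pics/hold1.png
```

```text
t 22.6 q [-0.576  0.85   0.632 -0.927 -1.856  0.445] p [ 650.4 -264.3  168.4] z [ 0.083  0.861 -0.501] y [-0.995  0.096 -0.   ] F [-0.6 -0.5  0.1] w 18.3 g 60.3
scene tcp px [159. 131.] [(23, [157.1, 126.8]), (10, [159.5, 133.5])]
top tcp px [393. 152.] [(104, [395.5, 151.9])]
crop org [103  86] [338 107]
```

View pics/hold1.png

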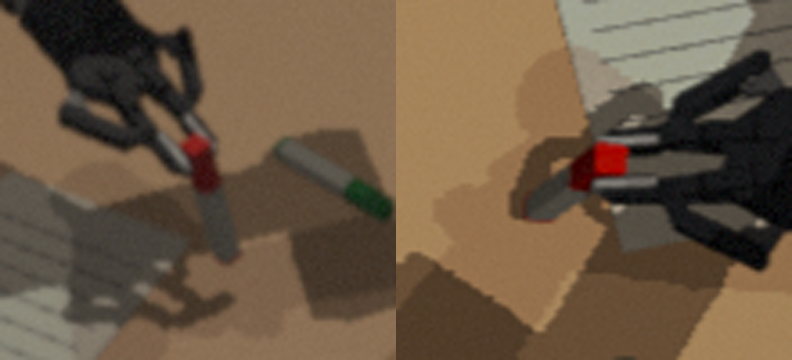

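```bash
python3 - <<'E'
from h import *
S=info("scene");T=info("top")
for a,b in(((166.0,157.3),(377.3,166.3)),((156.5,126),(397.7,151.2))): print(tri(ray(S,a),ray(T,b)))
P=np.array([650.4,-264.3,168.4])
for z in(P[2]+25,P[2]-115):print(proj(S,[650.4,-266,z]),proj(T,[650.4,-266,z]))
E
```

```text
(array([ 648.91898154, -270.48144103,   43.19867541]), np.float64(1.1387496275171922))
(array([ 648.82229655, -268.65979643,  185.55437962]), np.float64(1.1967971244636353))
[156.56453134 124.94629244] [398.33830664 149.20228035]
[166.39555743 156.3094567 ] [377.24398315 164.55668838]
```

```bash
python3 - <<'E'
from h import *
s=st();R=Rot.from_quat(s["ee_rot"])
for t in([650.4,-264.3,240],[643,-22.5,240],[643,-22.5,128]): go(t,R)
print("up",R.inv().apply([0,0,1]).round(3),"x",R.inv().apply([1,0,0]).round(3),"y",R.inv().apply([0,1,0]).round(3))
E
```

```text
t 22.6 q [-0.574  0.846  0.633 -0.927 -1.857  0.445] p [ 651.3 -263.   170.9] z [ 0.083  0.86  -0.503] y [-0.996  0.093 -0.004] F [ 0.7  0.9 -0. ] w 18.4 g 60.3
shift first (tool axes) [-59.1   0.5 -35.9] | turn [0. 0. 0.] 0.0 | shift if after turn [-59.1   0.5 -35.9]
shift first (tool axes) [-179.9   30.4  171.5] | turn [0. 0. 0.] 0.0 | shift if after turn [-179.9   30.4  171.5]
shift first (tool axes) [-83.1  30.9 227.8] | turn [0. 0. 0.] 0.0 | shift if after turn [-83.1  30.9 227.8]
up [-0.864 -0.004 -0.503] x [-0.044 -0.996  0.083] y [-0.501  0.093  0.86 ]
```

>>> {"fn": "send_rows", "kwargs": {
  "series": [
    [[-30, 0, -18], [0, 0, 0], 12],
    [[-30, 0, -18], [0, 0, 0], 12],
    [[-20, 5, 34.6], [0, 0, 0], 12],
    [[-20, 5, 34.6], [0, 0, 0], 12],
    [[-20, 5, 34.6], [0, 0, 0], 12],
    [[-20, 5, 34.6], [0, 0, 0], 12],
    [[-20, 5, 34.6], [0, 0, 0], 12],
    [[-20, 5, 34.6], [0, 0, 0], 12]
  ]
}}

```text
clock: 23.45
position: [643.0, -20.2, 241.7]
ee_rot: [-0.585, 0.64, 0.334, 0.37]
contact_force: [0.1, -0.4, -1.0]
gripper_width: 18.1
grasp_force: 60.3
```

>>> {"fn": "send_rows", "kwargs": {
  "series": [
    [[0, 0, 0], [0, 0, 0], 12],
    [[0, 0, 0], [0, 0, 0], 12]
  ]
}}

```text
clock: 23.65
position: [643.1, -21.1, 241.7]
ee_rot: [-0.585, 0.639, 0.335, 0.37]
contact_force: [0.0, -0.6, -0.1]
gripper_width: 18.5
grasp_force: 60.2
```

```bash
python3 hold.py red pics/hold2.png; python3 - <<'E'
from h import *
s=st();R=Rot.from_quat(s["ee_rot"])
P=np.mean([monitor.read_state()["position"] for _ in range(5)],0);print(P)
for t in([643,-22.5,200],[643,-22.5,128]): go(t,R)
S=info("scene");T=info("top");p=s["position"]
w=proj(S,p).astype(int)-[55,45];t=proj(T,p).astype(int)-[55,45]
X=np.array([641.5,-28,115.]);print("expected bottom crop px",(proj(S,X)-w)*3.6,(proj(T,X)-t)*3.6+[396,0])
E
```

```text
t 23.6 q [-0.296  0.569  0.292 -1.011 -1.601  0.346] p [643.1 -21.1 241.7] z [ 0.081  0.861 -0.502] y [-0.996  0.091 -0.005] F [ 0.  -0.6 -0.1] w 18.5 g 60.2
scene tcp px [223. 151.] [(41, [222.5, 146.3]), (9, [223.4, 156.0])]
top tcp px [288. 145.] [(104, [289.4, 144.0])]
crop org [168 106] [233  99]
t 23.8 q [-0.299  0.571  0.293 -1.012 -1.601  0.346] p [643.5 -23.2 240.6] z [ 0.083  0.861 -0.502] y [-0.996  0.094 -0.004] F [-0.2 -0.4 -1.1] w 18.1 g 60.2
[643.48379053 -23.22095249 240.55724887]
shift first (tool axes) [34.7  0.7 20.9] | turn [0. 0. 0.] 0.0 | shift if after turn [34.7  0.7 20.9]
shift first (tool axes) [97.   1.  57.1] | turn [0. 0. 0.] 0.0 | shift if after turn [97.   1.  57.1]
expected bottom crop px [209.47882039 262.83138631] [585.33299662 222.59598167]
```

View pics/hold2.png

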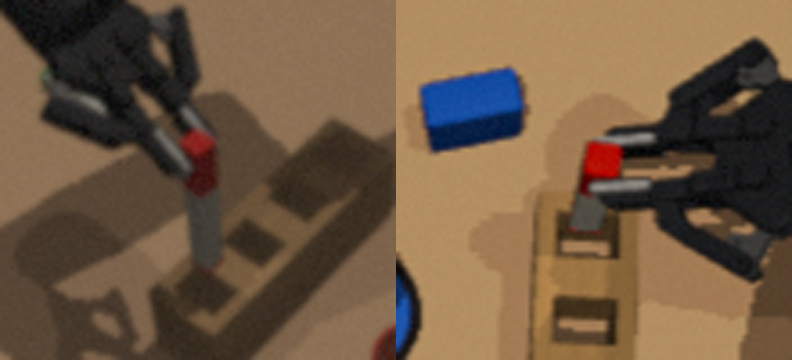

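>>> {"fn": "send_rows", "kwargs": {
  "series": [
    [[8, 0.3, 4.7], [0, 0, 0], 12],
    [[8, 0, 4.7], [0, 0, 0], 12],
    [[8, 0, 4.7], [0, 0, 0], 12],
    [[5, 0, 3], [0, 0, 0], 12],
    [[5, 0, 3], [0, 0, 0], 12],
    [[5, 0, 3], [0, 0, 0], 12],
    [[0, 0, 0], [0, 0, 0], 12]
  ]
}}

```text
clock: 24.45
position: [643.0, -22.8, 192.8]
ee_rot: [-0.582, 0.641, 0.337, 0.37]
contact_force: [0.0, -0.9, -0.4]
gripper_width: 18.5
grasp_force: 60.2
```

>>> {"fn": "send_rows", "kwargs": {
  "series": [
    [[8, 0, 4.7], [0, 0, 0], 12],
    [[8, 0, 4.7], [0, 0, 0], 12],
    [[8, 0, 4.7], [0, 0, 0], 12],
    [[8, 0, 4.7], [0, 0, 0], 12],
    [[8, 0, 4.7], [0, 0, 0], 12],
    [[8, 0, 4.7], [0, 0, 0], 12],
    [[5, 0, 2.9], [0, 0, 0], 12],
    [[0, 0, 0], [0, 0, 0], 12]
  ]
}}

```text
clock: 25.25
position: [643.0, -22.4, 131.2]
ee_rot: [-0.582, 0.641, 0.337, 0.37]
contact_force: [-0.4, -0.7, -0.5]
gripper_width: 18.2
grasp_force: 60.2
```

```bash
python3 - <<'E'
from h import *
st();S=info("scene");T=info("top");a=get_image("scene");b=get_image("top")
for n,C,im in(("s",S,a),("t",T,b)):
    print(n,"pred cap top",proj(C,[641.5,-28,145]).round(1),[x for x in blobs(red(im),8)])
E
```

```text
t 25.2 q [-0.3    0.694  0.216 -1.017 -1.497  0.511] p [643.  -22.4 131.2] z [ 0.082  0.862 -0.5  ] y [-0.995  0.095  0.001] F [-0.4 -0.7 -0.5] w 18.2 g 60.2
s pred cap top [224.4 172.6] [(25, [225.0, 173.1], [223, 170, 6, 8])]
t pred cap top [287.6 157.6] [(74, [285.6, 158.0], [281, 154, 10, 11]), (616, [216.0, 180.5], [202, 167, 28, 29])]
```

>>> {"fn": "send_rows", "kwargs": {
  "series": [
    [[2.6, 0, 1.5], [0, 0, 0], 12],
    [[0, 0, 0], [0, 0, 0], 12],
    [[0, 0, 0], [0, 0, 0], 40],
    [[0, 0, 0], [0, 0, 0], 50],
    [[0, 0, 0], [0, 0, 0], 50],
    [[0, 0, 0], [0, 0, 0], 50],
    [[0, 0, -20], [0, 0, 0], 50],
    [[0, 0, -30], [0, 0, 0], 50]
  ]
}}

```text
clock: 26.15
position: [638.6, -65.4, 154.5]
ee_rot: [-0.583, 0.64, 0.337, 0.369]
contact_force: [0.8, -0.2, 0.2]
gripper_width: 49.8
grasp_force: 0.0
```

>>> {"fn": "send_rows", "kwargs": {
  "series": [
    [[0, 0, -40], [0, 0, 0], 50],
    [[0, 0, -40], [0, 0, 0], 50],
    [[0, 0, -40], [0, 0, 0], 50],
    [[0, 0, 0], [0, 0, 0], 50]
  ]
}}

```text
clock: 26.55
position: [629.4, -175.4, 217.7]
ee_rot: [-0.583, 0.642, 0.331, 0.371]
contact_force: [0.9, -0.6, 0.4]
gripper_width: 50.3
grasp_force: 0.0
```

```bash
python3 - <<'E'
from h import *
st();S=info("scene");T=info("top");a=get_image("scene");b=get_image("top")
bb=[]
for n,C,im in(("s",S,a),("t",T,b)):
    print(n,"pred cap top",proj(C,[641.5,-28,140]).round(1),[x for x in blobs(red(im),8)],[x for x in blobs(green(im),8)])
R=tool(-92.3,30,-1);Z=R.as_matrix()[:,2]
go(np.array([499.5,-239,12])-70*Z,R)
print((np.array([499.5,-239,12])-70*Z))
E
```

```text
t 26.6 q [-0.495  0.686  0.438 -0.95  -1.767  0.427] p [ 629.4 -175.4  217.7] z [ 0.09   0.858 -0.505] y [-0.995  0.1   -0.007] F [ 0.9 -0.6  0.4] w 50.3 g 0.0
s pred cap top [224.6 173.7] [(21, [224.7, 175.7], [222, 173, 7, 6])] [(47, [204.7, 140.7], [200, 137, 11, 9])]
t pred cap top [287.4 158.1] [(92, [285.7, 160.3], [281, 155, 10, 12]), (602, [216.2, 180.5], [202, 167, 28, 29])] [(130, [364.2, 225.0], [355, 222, 19, 7])]
shift first (tool axes) [146.1 124.8  31.8] | turn [-0.019  1.569 -0.061] 90.0 | shift if after turn [-38.1 126.8 142.9]
[ 500.90461274 -204.02819617   72.62177826]
```

>>> {"fn": "send_rows", "kwargs": {
  "series": [
    [[0, 0, 0], [-0.002, 0.131, -0.005], 50],
    [[0, 0, 0], [-0.002, 0.131, -0.005], 50],
    [[0, 0, 0], [-0.002, 0.131, -0.005], 50],
    [[0, 0, 0], [-0.002, 0.131, -0.005], 50],
    [[0, 0, 0], [-0.002, 0.131, -0.005], 50],
    [[0, 0, 0], [-0.002, 0.131, -0.005], 50],
    [[0, 0, 0], [-0.002, 0.131, -0.005], 50],
    [[0, 0, 0], [-0.002, 0.131, -0.005], 50]
  ]
}}

```text
clock: 27.45
position: [629.4, -167.7, 215.1]
ee_rot: [-0.688, 0.725, -0.005, 0.0]
contact_force: [-0.6, -0.4, -0.3]
gripper_width: 49.9
grasp_force: 0.0
```

>>> {"fn": "send_rows", "kwargs": {
  "series": [
    [[0, 0, 0], [-0.002, 0.131, -0.005], 50],
    [[0, 0, 0], [-0.002, 0.131, -0.005], 50],
    [[0, 0, 0], [-0.002, 0.131, -0.005], 50],
    [[0, 0, 0], [-0.002, 0.131, -0.005], 50],
    [[0, 0, 0], [0, 0, 0], 50],
    [[-7.6, 25.4, 28.6], [0, 0, 0], 50],
    [[-7.6, 25.4, 28.6], [0, 0, 0], 50],
    [[-7.6, 25.4, 28.6], [0, 0, 0], 50]
  ]
}}

```text
clock: 28.25
position: [550.8, -189.1, 128.5]
ee_rot: [-0.671, 0.695, -0.178, -0.188]
contact_force: [0.0, -0.3, -0.4]
gripper_width: 49.9
grasp_force: 0.0
```

>>> {"fn": "send_rows", "kwargs": {
  "series": [
    [[0, 0, 0], [0, 0, 0], 50],
    [[0, 0, 0], [0, 0, 0], 50]
  ]
}}

```text
clock: 28.45
position: [551.4, -189.7, 129.4]
ee_rot: [-0.67, 0.695, -0.178, -0.189]
contact_force: [0.0, 0.1, 0.6]
gripper_width: 49.9
grasp_force: 0.0
```

```bash
python3 pen.py pics/w6.png; python3 - <<'E'
from h import *
im=cv2.imread("pics/w6.png")[...,::-1].copy();W=info("wrist");m=green(im)
k=max(blobs(m,100));print(k)
w=mask(im,(0,0,140),(180,60,255));ks=[x for x in blobs(w,200)];print(ks)
ys,xs=np.nonzero(m); P=np.array([plane(W,(x,y),12,True)[:2] for x,y in zip(xs,ys)])
print(cv2.minAreaRect(P.astype(np.float32)))
R=tool(-92.3,30,-1);Z=R.as_matrix()[:,2]
for b in(70,-4): go(np.array([499.5,-239,12])-b*Z,R)
E
```

```text
t 28.4 q [ 0.144  0.409 -0.571  0.72  -0.843 -0.737] p [ 551.4 -189.7  129.4] z [-0.025 -0.501 -0.865] y [-0.999  0.038  0.007] F [0.  0.1 0.6] w 49.9 g 0.0
green top cap [363.9, 224.9] [ 498.1 -237.    15. ]  wrist expected [306. 200.] [((1022, [304.4, 199.3]), array([ 499.9, -238.2,   15. ]))] (array([ 498.62581286, -239.2683769 ,    7.69821396]), np.float64(0.15258941243608895))
(1022, [304.4, 199.3], [293, 175, 24, 50])
[(19239, [85.0, 82.1], [0, 0, 176, 171]), (1342, [301.1, 135.1], [290, 96, 23, 78])]
((501.4716491699219, -285.1226806640625), (142.19342041015625, 20.914173126220703), 89.50853729248047)
shift first (tool axes) [-14.6  52.   58.8] | turn [ 0.001 -0.001  0.004] 0.2 | shift if after turn [-14.3  52.1  58.7]
shift first (tool axes) [-14.6  52.  132.8] | turn [ 0.001 -0.001  0.004] 0.2 | shift if after turn [-14.3  52.1 132.7]
```

>>> {"fn": "send_rows", "kwargs": {
  "series": [
    [[-7.3, 26, 29], [0, 0, 0.012], 50],
    [[-7.3, 26, 29], [0, 0, 0.012], 50],
    [[0, 0, 20], [0, 0, 0], 50],
    [[0, 0, 20], [0, 0, 0], 50],
    [[0, 0, 15], [0, 0, 0], 50],
    [[0, 0, 10], [0, 0, 0], 50],
    [[0, 0, 0], [0, 0, 0], 50],
    [[0, 0, 0], [0, 0, 0], 50]
  ]
}}

```text
clock: 29.35
position: [499.0, -236.5, 16.6]
ee_rot: [-0.662, 0.703, -0.181, -0.186]
contact_force: [-0.1, -0.7, -0.3]
gripper_width: 49.9
grasp_force: 0.0
```

```bash
python3 - <<'E'
from h import *
st()
R=tool(-91,30,-1);Z=R.as_matrix()[:,2]
go(np.array([500,-239,12.])+4*Z,R)
E
```

```text
t 29.4 q [-0.072  0.506 -0.853  1.249 -0.557 -1.18 ] p [ 499.  -236.5   16.6] z [-0.022 -0.501 -0.865] y [-0.998  0.058 -0.009] F [-0.1 -0.7 -0.3] w 49.9 g 0.0
shift first (tool axes) [-0.2 -1.1  9.2] | turn [ 0.013 -0.002 -0.04 ] 2.4 | shift if after turn [-0.2 -1.   9.2]
```

Correct the turn, then descend and close.

>>> {"fn": "send_rows", "kwargs": {
  "series": [
    [[0, -0.8, 3], [0.013, 0, -0.04], 50],
    [[0, 0, 3], [0, 0, 0], 50],
    [[0, 0, 2], [0, 0, 0], 50],
    [[0, 0, 0], [0, 0, 0], 12],
    [[0, 0, 0], [0, 0, 0], 12],
    [[0, 0, 0], [0, 0, 0], 12],
    [[0, 0, 0], [0, 0, 0], 12],
    [[0, 0, 0], [0, 0, 0], 12]
  ]
}}

```text
clock: 30.15
position: [498.7, -240.2, 9.3]
ee_rot: [-0.677, 0.688, -0.182, -0.186]
contact_force: [-0.3, 1.7, 3.3]
gripper_width: 18.0
grasp_force: 60.1
```

>>> {"fn": "send_rows", "kwargs": {
  "series": [
    [[0, 0, 0], [0, 0, 0], 12],
    [[5, 0, -8.7], [0, 0, 0], 12],
    [[15, 0, -26], [0, 0, 0], 12],
    [[20, 0, -35], [0, 0, 0], 12],
    [[20, 0, -35], [0, 0, 0], 12],
    [[20, 0, -35], [0, 0, 0], 12],
    [[0, 0, 0], [0, 0, 0], 12]
  ]
}}

```text
clock: 30.85
position: [501.8, -238.6, 174.7]
ee_rot: [-0.677, 0.689, -0.185, -0.182]
contact_force: [0.7, 1.1, -0.6]
gripper_width: 18.2
grasp_force: 59.7
```

>>> {"fn": "send_rows", "kwargs": {
  "series": [
    [[0, 0, 0], [0, -0.131, 0], 12],
    [[0, 0, 0], [0, -0.131, 0], 12],
    [[0, 0, 0], [0, -0.131, 0], 12],
    [[0, 0, 0], [0, -0.131, 0], 12],
    [[0, 0, 0], [0, -0.131, 0], 12],
    [[0, 0, 0], [0, -0.131, 0], 12],
    [[0, 0, 0], [0, -0.131, 0], 12],
    [[0, 0, 0], [0, -0.131, 0], 12]
  ]
}}

```text
clock: 31.65
position: [498.4, -239.7, 169.4]
ee_rot: [-0.676, 0.689, 0.184, 0.185]
contact_force: [0.1, -0.0, -1.0]
gripper_width: 18.5
grasp_force: 59.6
```

>>> {"fn": "send_rows", "kwargs": {
  "series": [
    [[0, 0, 0], [0, -0.131, 0], 12],
    [[0, 0, 0], [0, -0.131, 0], 12],
    [[0, 0, 0], [0, -0.131, 0], 12],
    [[0, 0, 0], [0, -0.13, 0], 12],
    [[0, 0, 0], [0, 0, 0], 12],
    [[0, 0, 0], [0, 0, 0], 12]
  ]
}}

```text
clock: 32.25
position: [497.9, -239.9, 168.0]
ee_rot: [-0.606, 0.619, 0.352, 0.354]
contact_force: [-0.3, -0.0, 0.8]
gripper_width: 17.8
grasp_force: 59.7
```

```bash
python3 - <<'E'
from h import *
s=st();S=info("scene");T=info("top");a=get_image("scene");b=get_image("top");P=s["position"];P=P+[-1.5,-5.5,0]
for n,C,im in(("s",S,a),("t",T,b)):
    print(n,"pred top/capcentre/bottom",[proj(C,P+[0,0,d]).round(1).tolist() for d in(17,-7,-125)],blobs(green(im),8),blobs(red(im),8))
    w=mask(im,(0,0,70),(180,75,255)); q=proj(C,P+[0,0,-70]); print([x for x in blobs(w,20) if np.hypot(*(np.array(x[1])-q))<40])
cv2.imwrite("pics/s7.png",a[...,::-1]);cv2.imwrite("pics/t7.png",b[...,::-1])
E
```

```text
t 32.2 q [-0.632  0.684  0.256 -0.816 -1.82   0.692] p [ 497.9 -239.9  168. ] z [ 0.013  0.865 -0.502] y [-1.     0.019  0.006] F [-0.3 -0.   0.8] w 17.8 g 59.7
s pred top/capcentre/bottom [[198.2, 100.2], [199.2, 106.2], [203.6, 132.5]] [(36, [198.9, 101.5], [196, 98, 7, 9])] [(20, [223.9, 177.0], [221, 175, 6, 5])]
[(25, [192.6, 101.4], [189, 98, 8, 9])]
t pred top/capcentre/bottom [[391.2, 219.9], [387.2, 220.9], [370.5, 224.8]] [(89, [389.4, 220.0], [385, 216, 10, 9])] [(90, [285.6, 159.9], [281, 154, 10, 12]), (586, [216.3, 180.4], [202, 167, 27, 29])]
[(48, [394.4, 213.9], [385, 213, 18, 3]), (39, [394.7, 226.5], [386, 225, 18, 4])]
```

```bash
python3 - <<'E'
from h import *
b=cv2.imread("pics/t7.png")[...,::-1].copy();a=cv2.imread("pics/s7.png")[...,::-1].copy()
h=hsv(b);print(h[214:234,364:394,1][:, ::2])
h=hsv(a);print(h[104:140,192:214,1][::2])
E
```

```text
[[126 129 124 128 124 126 129 131 123 123 106  23  21  25  25]
 [131 123 126 126 123 128 123 126 121 135 113  40  27  22  27]
 [128 126 124 132 137 121 128 124 123 123 127 195 186 167 162]
 [126 124 126 126 129 123 126 134 157 177 190 206 222 216 215]
 [123 128 128 119 123 112  93  85 205 225 248 217 204 228 218]
 [123 120 124 121  86  53  48  87 233 201 200 214 221 202 237]
 [131 125  85  55  50  37  43  94 232 227 255 196 211 211 222]
 [129 118  48  54  42  33  43  70 168 198 248 217 198 199 230]
 [131 105  34  32  32  36  40  81 197 188 240 217 210 216 220]
 [134 109  36  52  51  47  48  78 240 247 248 214 210 214 216]
 [126 102  48  43  52  50  40  80 211 215 255 217 220 220 213]
 [128  99  27  47  42  33  53  55 206 255 195  91  76  77  80]
 [124 100  35  46  42  42  43  38  78  85 111  23  25  21  23]
 [126  92  64  28  39  47  42  88 107 121 124  17  20  20  22]
 [131 122  94  76  76  85 123 123 126 124 132  53  26   9  19]
 [128 129 129 123 131 119 131 128 131 126 124 123 107  10  26]
 [123 118 129 121 136 132 120 128 126 123 128 126 134  33  29]
 [121 128 129 136 129 121 126
[... 1135 characters left out ...]
8  38  38  48  62  90  99  94
  105  99 107  96]
 [105 105 105  99  98  97  92  75  46  29  38  37  27  43  58  96 101  98
  111 112 106 105]
 [107  95 100  99 103 101  95  81  56  36  33  40  34  38  58  82  94 106
  109  97  95 102]
 [102 101 101  92  98 102  94  90  57  36  33  46  35  39  49  61 102 105
  105 103  95 103]
 [110 107 100 103 101 101  99 100  72  54  34  36  37  46  70  82  93  98
   95 105 106 109]
 [ 95 101 112  98 107  94 103 103 106  86  89  81  79  96 104 110 101  98
  108 103 100 101]
 [114 103 109 100 103 109  96  95  90 107  94 109  90 117  99 108 107 103
   94 100  98 113]
 [ 96  88 103  94  94  88 113 101  92 100  93 100  87  98 103 103  93 100
  101  99  98  92]]
```

```bash
python3 - <<'E'
from h import *
s=st();R=Rot.from_quat(s["ee_rot"])
for t in([498,-240,240],[523,-19.5,240]): go(t,R)
print("up",R.inv().apply([0,0,1]).round(3))
E
```

```text
t 32.4 q [-0.63   0.68   0.257 -0.816 -1.821  0.692] p [ 498.6 -239.1  170.3] z [ 0.013  0.864 -0.504] y [-1.     0.016  0.002] F [-0. -0. -0.] w 18.3 g 59.7
shift first (tool axes) [-59.7   0.8 -35.9] | turn [0. 0. 0.] 0.0 | shift if after turn [-59.7   0.8 -35.9]
shift first (tool axes) [-170.9  -20.6  154.9] | turn [0. 0. 0.] 0.0 | shift if after turn [-170.9  -20.6  154.9]
up [-0.864  0.002 -0.504]
```

>>> {"fn": "send_rows", "kwargs": {
  "series": [
    [[-30, 0, -18], [0, 0, 0], 12],
    [[-30, 0, -18], [0, 0, 0], 12],
    [[-18.5, -3.5, 31.8], [0, 0, 0], 12],
    [[-18.5, -3.5, 31.8], [0, 0, 0], 12],
    [[-18.5, -3.5, 31.8], [0, 0, 0], 12],
    [[-18.5, -3.5, 31.8], [0, 0, 0], 12],
    [[-18.5, -3.5, 31.8], [0, 0, 0], 12],
    [[-18.5, -3.5, 31.8], [0, 0, 0], 12]
  ]
}}

```text
clock: 33.15
position: [523.0, -17.5, 241.8]
ee_rot: [-0.609, 0.618, 0.349, 0.355]
contact_force: [0.9, 0.3, -0.8]
gripper_width: 18.1
grasp_force: 59.7
```

>>> {"fn": "send_rows", "kwargs": {
  "series": [
    [[0, 0, 0], [0, 0, 0], 12],
    [[0, 0, 0], [0, 0, 0], 12]
  ]
}}

```text
clock: 33.35
position: [522.9, -18.7, 241.7]
ee_rot: [-0.609, 0.617, 0.35, 0.355]
contact_force: [-0.3, -0.5, -1.3]
gripper_width: 18.2
grasp_force: 59.6
```

```bash
python3 - <<'E'
from h import *
s=st();R=Rot.from_quat(s["ee_rot"])
go([523,-19.5,200],R)
S=info("scene");T=info("top");a=get_image("scene");b=get_image("top");X=np.array([521.5,-25,0])
for n,C,im in(("s",S,a),("t",T,b)): print(n,"pred top/cap/bottom if at hole",[proj(C,X+[0,0,z]).round(1).tolist() for z in(s["position"][2]+17,s["position"][2]-7,s["position"][2]-125)],blobs(green(im),8))
u,v=proj(T,X+[0,0,115]).astype(int);print(u-16,v-10);print(hsv(b)[v-10:v+12,u-16:u+20,1][::2,::2])
E
```

```text
t 33.4 q [-0.333  0.438  0.052 -0.965 -1.632  0.493] p [522.9 -18.7 241.7] z [ 0.012  0.864 -0.504] y [-1.     0.014 -0.001] F [-0.3 -0.5 -1.3] w 18.2 g 59.6
shift first (tool axes) [36.5 -0.  20.3] | turn [0. 0. 0.] 0.0 | shift if after turn [36.5 -0.  20.3]
s pred top/cap/bottom if at hole [[250.9, 118.0], [251.0, 124.5], [251.5, 152.8]] [(31, [251.8, 118.4], [249, 116, 7, 6])]
t pred top/cap/bottom if at hole [[291.1, 202.4], [290.0, 204.0], [285.5, 210.6]] [(111, [287.9, 203.0], [283, 198, 12, 12])]
269 200
[[129 147 149 145 149 146 145 128 208 192 208 203 195 155 153 134 126 123]
 [126 145 149 145 149 150 148 179 200 186 196 195 167 162 161 122 124 123]
 [125 150 148 147 143 149  98 214 191 184 190 191 144 150 150 131 122 124]
 [130 147 149 148 146 124  38 221 187 185 186 201 147 145 148 132 124 125]
 [132 150 148 146 153 119  26 205 226 116  99  95  43  65  59  40  40 102]
 [133 143 145 138 127 111  42  53  50  21  20  22  22  22  22  20  18  24]
 [126 146 150 141 122 111  33  41  36  32  19   6   6   5  21   6  22   9]
 [134 147 144 142 122 124  86  81  81  90  91  23  34  45  49  36  19  10]
 [130 145 148 138 123 126 127 132 130 123 132 128 151 148 144 132 125 125]
 [136 143 144 148 139 137 135 129 129 129 127 142 157 152 147 132 121 124]
 [139 150 147 142 149 148 146 141 146 152 145 148 147 151 150 127 121 123]]
```

>>> {"fn": "send_rows", "kwargs": {
  "series": [
    [[8, 0, 4.5], [0, 0, 0], 12],
    [[8, 0, 4.5], [0, 0, 0], 12],
    [[8, 0, 4.5], [0, 0, 0], 12],
    [[5, 0, 2.9], [0, 0, 0], 12],
    [[5, 0, 2.9], [0, 0, 0], 12],
    [[5, 0, 2.9], [0, 0, 0], 12],
    [[0, 0, 0], [0, 0, 0], 12]
  ]
}}

```text
clock: 34.15
position: [523.1, -20.4, 194.3]
ee_rot: [-0.607, 0.619, 0.351, 0.355]
contact_force: [0.3, 0.1, -0.8]
gripper_width: 18.5
grasp_force: 59.6
```

>>> {"fn": "send_rows", "kwargs": {
  "series": [
    [[8, 0, 4.7], [0, 0, 0], 12],
    [[8, 0, 4.7], [0, 0, 0], 12],
    [[8, 0, 4.7], [0, 0, 0], 12],
    [[8, 0, 4.7], [0, 0, 0], 12],
    [[8, 0, 4.7], [0, 0, 0], 12],
    [[8, 0, 4.7], [0, 0, 0], 12],
    [[7, 0, 4], [0, 0, 0], 12],
    [[0, 0, 0], [0, 0, 0], 12]
  ]
}}

```text
clock: 34.95
position: [522.7, -20.1, 130.1]
ee_rot: [-0.606, 0.619, 0.352, 0.355]
contact_force: [-0.9, 0.3, -0.7]
gripper_width: 18.7
grasp_force: 59.6
```

>>> {"fn": "send_rows", "kwargs": {
  "series": [
    [[2, 0, 1.2], [0, 0, 0], 12],
    [[0, 0, 0], [0, 0, 0], 12],
    [[0, 0, 0], [0, 0, 0], 40],
    [[0, 0, 0], [0, 0, 0], 50],
    [[0, 0, 0], [0, 0, 0], 50],
    [[0, 0, 0], [0, 0, 0], 50],
    [[0, 0, -20], [0, 0, 0], 50],
    [[0, 0, -30], [0, 0, 0], 50]
  ]
}}

```text
clock: 35.75
position: [521.9, -62.7, 154.1]
ee_rot: [-0.607, 0.618, 0.352, 0.355]
contact_force: [0.8, -0.3, -0.1]
gripper_width: 50.0
grasp_force: 0.0
```

>>> {"fn": "send_rows", "kwargs": {
  "series": [
    [[0, 0, -40], [0, 0, 0], 50],
    [[0, 0, -40], [0, 0, 0], 50],
    [[0, 0, -40], [0, 0, 0], 50],
    [[0, 0, -40], [0, 0, 0], 50],
    [[0, 0, 0], [0, 0, 0], 50]
  ]
}}

```text
clock: 36.25
position: [520.8, -206.4, 236.5]
ee_rot: [-0.608, 0.62, 0.347, 0.356]
contact_force: [-0.2, 0.7, -0.7]
gripper_width: 50.1
grasp_force: 0.0
```

```bash
python3 - <<'E'
from h import *
st();S=info("scene");T=info("top");a=get_image("scene");b=get_image("top")
for n,C,im in(("s",S,a),("t",T,b)):
    print(n,"pred top of pens",proj(C,[641.5,-28,140]).round(1),proj(C,[521.5,-25,140]).round(1),"red",blobs(red(im),8),"green",blobs(green(im),8))
    print(" orange",blobs(mask(im,(5,185,90),(16,255,255)),8)); print(" blue",blobs(blue(im),30))
print("bin corners top px",[proj(T,[*c,60]).round(0).tolist() for c in((549,453),(604,316),(468,247),(414,396))])
for z in(93.5,):print("cup rim pred",proj(T,[599.3,143.5,z]))
cv2.imwrite("pics/t8.png",b[...,::-1])
E
```

```text
t 36.2 q [-0.583  0.597  0.299 -0.868 -1.864  0.565] p [ 520.8 -206.4  236.5] z [ 0.019  0.862 -0.506] y [-1.     0.021 -0.002] F [-0.2  0.7 -0.7] w 50.1 g 0.0
s pred top of pens [224.6 173.7] [251.4 147.6] red [(20, [224.0, 176.9], [221, 174, 7, 7])] green [(20, [251.8, 149.4], [249, 147, 6, 6])]
 orange []
 blue []
t pred top of pens [287.4 158.1] [286.3 209.5] red [(91, [285.7, 159.7], [281, 154, 10, 12]), (579, [216.3, 180.4], [202, 167, 27, 29])] green [(87, [284.6, 209.5], [280, 205, 10, 10])]
 orange [(12, [140.8, 197.2], [140, 195, 3, 6]), (77, [122.2, 201.5], [116, 196, 16, 13]), (30, [147.2, 199.2], [143, 196, 8, 7]), (20, [131.0, 200.6], [128, 199, 6, 5]), (25, [108.7, 202.9], [105, 201, 8, 5]), (24, [106.5, 209.5], [103, 207, 8, 5]), (19, [110.4, 214.2], [107, 213, 8, 3]), (21, [124.6, 217.7], [121, 216, 8, 4]), (31, [111.2, 221.0], [107, 218, 8, 6]), (24, [124.2, 224.3], [121, 223, 7, 4])]
 blue [(464, [253.8, 128.8], [240, 118, 28, 22]), (349, [222.6, 192.1], [202, 171, 36, 33])]
bin corners top px [[92.0, 200.0], [149.0, 179.0], [173.0, 234.0], [111.0, 255.0]]
cup rim pred [215.3919403  179.07212591]
```

```bash
python3 - <<'E'
from h import *
S=info("scene");T=info("top")
print(tri(ray(S,(224,176.9)),ray(T,(285.7,159.7))),tri(ray(S,(251.8,149.4)),ray(T,(284.6,209.5))))
print(job_done())
E
```

```text
(array([642.68783954, -27.17484607, 126.10912681]), np.float64(2.494742043701063)) (array([522.34150138, -22.16516279, 134.59914719]), np.float64(0.5993576287654668))
the job is handed in; nothing more can be done
None
```

The job is handed in: all six bulbs are in the white bin, the empty cup stands upright in the middle of the blue mat, and the red and green markers (the only two on the bench) stand in the pen block, all confirmed from the last camera images; the dropper bottle and the timer were left where they were.

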